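# Clamp a moisture dish at the right ratchet tooth

## Task

Stand the larger moisture dish upright on the bed of the ratchet clamp, between the jaw and the stop, and let go of it. Then turn the clamp's wing knob clockwise until the jaw has pushed the dish against the stop and grips it, and leave it with the pawl caught on the first tooth at which the jaw bears on the dish: a tooth less leaves the dish loose, a tooth more dents it. Let go of the knob and leave the smaller dish alone.

Things in the scene. Friction and masses are not known exactly. Their poses are not given: they have to be found in the camera images.
- clamp: Ratchet clamp fixed to the bench; grey base plate x -148 to 127, y -55 to 55, 10 mm thick. Origin on the bench under the V of the open jaw; x = the way the jaw closes, z up. Aluminium housing at x -141 to -41, top z 29 mm, carries the toothed wheel with the knob (axis x -80, y 0) and, by its -x -y corner, the pawl. Opposite, at +x, is the stop, whose setting is not measured.
- bed_load (a point): Point on the clamp's bed (plate top, 10 mm above the bench) at clamp x 34.5, y 0; axes as the clamp's. A dish put down centred here clears jaw and stop by 3 mm or more. The stop's V stands 35 to 47.5 mm beyond (+x), set anew each time. Jaw and stop are V blocks 52 mm wide, z 10 to 32 mm, ends 6 mm proud of the V; the dish's +y and -y sides are free for fingers.
- dish: The larger aluminium moisture dish with lid, round, 60 mm in diameter, 26 mm tall, about 60 g, loose. Origin: centre of its underside; z up.
- small_dish: The smaller, similar moisture dish, 52 mm in diameter, 23 mm tall, loose; not to be moved. Origin: centre of its underside.
- jaw: Sprung aluminium V jaw. Origin under its V, 10.5 mm above the bench; x = closing direction. A rack moves its carriage 15 mm per rad of wheel (5.2 mm a tooth); a 2.5 N/mm spring stands between carriage and jaw. The jaw slides the dish to the stop, then presses: each tooth more adds 13 N and the knob stiffens by 0.56 N m per rad. Above 24 N the dish is dented.
- ratchet_wheel (a joint): Wheel and knob angle, rad: 0 slack at the start, growing clockwise from above, end 1.8. A tooth every 0.349 (20 degrees): rests at 0.349, 0.698, 1.047, 1.396, within 0.03. A spring turns it back: 0.10 N m at 0, plus 0.05 per rad. The pawl drops in 0.08 rad past a rest. The first pressing rest is the 2nd (0.698), 3rd or 4th (1.396), as the stop is set.
- pawl (a joint): Angle of the sprung pawl, rad: about 0 when it lies in a tooth gap, up to about 0.2 when lifted by a tooth crest.
- knob_grip (a point): Middle of the knob's wing, on the wheel's axis, 66 mm above the bench. The black wing is an upright bar 50 mm long (point x), 14 mm thick (point y), 26 mm tall (53 to 79 mm above the bench) on a round neck of 22 mm; it turns with the wheel. Below it the toothed wheel, 72 mm across, top at 40 mm.
Things that resemble listed ones, but are neither listed nor needed, are in the scene too. Leave any turquoise look-alike of the dish alone.

How it is judged:
By the outcome, as a careful person would: the job done as asked, in the order asked, and still so for the second after the job is handed in, with the robot touching nothing.
It also fails if it takes over 48 s, if anything falls off the work surface, if the arm or the gripper's body presses on something with over 40 N, if the wrist force passes 120 N, or if a joint passes its speed limit or range.

## Robot

A 7-joint arm with a two-finger parallel gripper is mounted at the origin on a cart in front of the work surface, level with it; the furniture and walls round the work are solid. World frame = base frame: x ahead of the robot, y to its left, z up, the work surface at z = 0. Lengths are in m, angles in degrees, forces in N, time in s.
With the tool pointing down it reaches from about 0.4 to 0.85 m from the base axis. Payload 4.4 kg.
Tool frame: the origin (TCP) lies midway between the tips of the shut fingers; the grasp point (between the pads) lies 19 mm behind it; x points along the fingers, y is the direction in which the jaws open and shut, and the axes are right-handed (so a half turn about x gives the same grasp; the last joint's range is limited). The gripper opens to 94 mm and grips with 3 to 60 N. Pads are 16 mm wide; open, the fingers measure 119 mm over their backs; the gripper's body (75 mm by 177 mm) begins 78 mm behind the grasp point.
Start: joints at [62.578, 36.005, 2.206, 86.941, -1.547, 57.084, -1.146], TCP at [0.261, -0.595, 0.205] pointing down, gripper open.
Joint ranges: [-175.42, 175.42], [-21.48, 121.26], [-71.46, 75.88], [10.55, 141.38], [-63.04, 243.04], [13.31, 113.54], [-168.57, 168.57]. Speed limits (degrees/s): [147.25, 147.25, 180, 180, 180, 180, 180].

## Interface

Orientations are given as [roll, pitch, yaw] about the fixed x, y, z axes, in that order (R = Rz(yaw) Ry(pitch) Rx(roll)).
In Python, from plant import telemetry, vision, job gives the robot as it stands.
- The arm moves only by the tool servo_tool, never from a script. Its argument "steps" is a list of rows, each an object with "translation": the shift along the tool's x, y, z in m, a list of three; "angular": the turn, a rotation vector about the tool's x, y, z in rad, a list of three. A call has 1 to 10 rows; each row is the pose to reach, as a shift and turn from the pose commanded when the call began, along the tool's axes at that moment; what a row does not reach only later rows make up. A row lasts 1/12 s, in which the tool goes at most 41.7 mm and 7.16 degrees, less where a joint would pass 70% of its speed; a pose out of reach is approached as far as the arm can. A call with a gripper value outside its range is refused whole. "fingers" is the closure, from -1 (fully open) to 1 (shut), set as the call begins (left out, the last holds). The fingers move at their own pace and stop on an object; the grip force is fixed at half the most. Time passes only in rows, so rows that repeat a pose let the fingers close. It gives the time, the measured TCP pose, the force and the opening at its end, in the units of the state.
- telemetry.get_state(): the state, without advancing time (a new reading comes with each control period).
- vision.capture(name): name is "side" or "top" or "wrist"; returns the picture (400x640x3 uint8, blue, green, red); there is no depth.
- vision.calibration(name): a dict with "mtx" (3x3 intrinsics, pixels), "extrinsics" (4x4, takes a point from camera to world coordinates); the wrist camera has in their place "hand_eye" (4x4, takes a point from camera to tool coordinates, whose origin is the TCP and whose axes are the tool frame's). Camera axes: x right, y down, z forward; pixel columns grow to the right and rows downward; lengths in m; the calibration is good to about 2 mm. A picture is of the moment at which its call begins: read the wrist's pose just before it. calibration takes no time and is no camera call.
- job.finish_job(): hands the job in, once; it reports no verdict.
The state is a dict: "t": time; "joint_positions": joint angles; "joint_velocities": joint speeds; "joint_torque": joint torques, N m; "position": TCP position; "ee_rot": TCP orientation; "force": force on the tool from outside, world axes, zero at the start; "wrist_torque": the same for the moment, N m; "grip_width": finger opening in m.
Only numpy, scipy, OpenCV 4.12 (cv2) and the standard library are available. Lean on these libraries where they do the work, as an engineer would, in place of code of your own. Each camera call takes 0.05 s, during which the arm holds its last target.

## Working session

There is one attempt and no reset: what is moved stays moved. The work goes in short steps, Python scripts to look and compute and a tool call to move; the robot and the scene stay as the last step left them, time stands still between calls to the robot, and variables do not carry over. Pictures are saved under pics/ and viewed, and the job is handed in when it is done.

Besides the shell and the picture viewer there is one more tool, called as name(argument=value, ...) on one line, values as JSON. servo_tool: Moves the arm, as the interface text tells. Its arguments: {"type":"object","properties":{"steps":{"type":"array","items":{"type":"object","properties":{"translation":{"type":"array","items":{"type":"number"}},"angular":{"type":"array","items":{"type":"number"}}}}},"fingers":{"type":"number"}},"required":["steps"]}

```bash
mkdir -p pics; python3 - <<'E'
from plant import telemetry, vision, job
import cv2,json
print(telemetry.get_state())
for n in("side","top","wrist"):
    c=vision.calibration(n);print(n,c)
for n in("side","top"):
    cv2.imwrite(f"pics/{n}0.png",vision.capture(n))
E
```

```text
{'t': 0.0, 'joint_positions': array([62.5771796 , 36.05790886,  2.20331568, 86.99533027, -1.5484022 ,
       57.0849488 , -1.14484372]), 'joint_velocities': array([-0.02187352, -0.07788413, -0.12180801, -0.01581226, -0.03902238,
        0.02658865, -0.10252093]), 'joint_torque': array([-1.50746117e-03, -5.49731219e+01,  1.14317615e+00, -1.86633307e+01,
       -5.22106932e-02,  2.35144183e-02,  1.12049763e-04]), 'position': array([ 0.26053135, -0.59476811,  0.20456951]), 'ee_rot': array([-89.66713536,  89.89150207, 113.98533097]), 'force': array([-0.79671258,  0.74141968, -0.30435538]), 'wrist_torque': array([ 0.00102657, -0.02687322, -0.00048502]), 'grip_width': 0.09394538313496682}
side {'mtx': array([[376.76002465,   0.        , 324.25364614],
       [  0.        , 376.76002465, 196.2497779 ],
       [  0.        ,   0.        ,   1.        ]]), 'extrinsics': array([[ 0.99683772,  0.06242109, -0.04917478,  0.57452002],
       [ 0.07594773, -0.56633931,  0.82066542, -0.8111279 ],
       [ 0.02337722, -0.82180496, -0.56928913,  0.56843176],
       [ 0.        ,  0.        ,  0.      
[... 269 characters left out ...]
[-0.99991887, -0.00419774,  0.01202663, -0.09911134],
       [-0.01131135, -0.14157287, -0.98986321,  1.11769204],
       [ 0.        ,  0.        ,  0.        ,  1.        ]])}
wrist {'mtx': array([[336.60324626,   0.        , 322.49767325],
       [  0.        , 336.60324626, 196.16503849],
       [  0.        ,   0.        ,   1.        ]]), 'hand_eye': array([[ 5.88975220e-05, -2.62204404e-01,  9.65012356e-01,
        -1.79014708e-01],
       [ 9.99999998e-01,  3.88339922e-06, -5.99777580e-05,
         8.82839648e-04],
       [ 1.19789041e-05,  9.65012358e-01,  2.62204404e-01,
        -7.68700070e-02],
       [ 0.00000000e+00,  0.00000000e+00,  0.00000000e+00,
         1.00000000e+00]])}
```

View pics/side0.png

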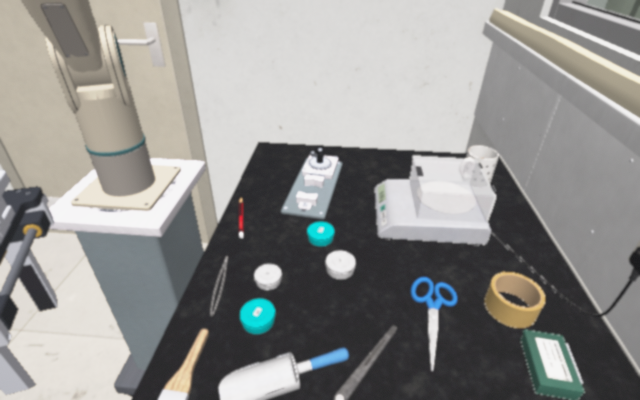

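View pics/top0.png

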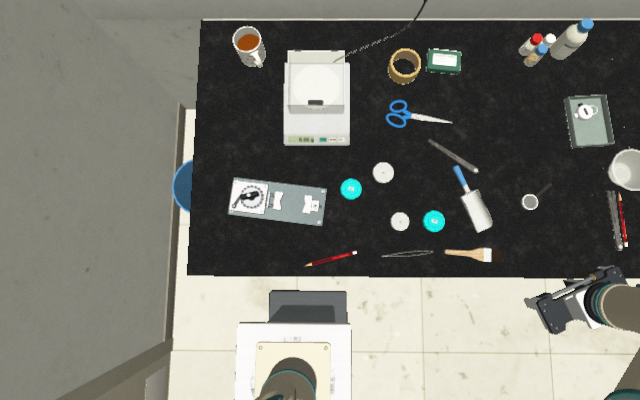

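```bash
cat > h.py <<'E'
import numpy as np, cv2
from plant import telemetry, vision, job
from scipy.spatial.transform import Rotation as R
def tool():
    s=telemetry.get_state(); T=np.eye(4); T[:3,:3]=R.from_euler('xyz',s['ee_rot'],degrees=True).as_matrix(); T[:3,3]=s['position']; return T
def cam(name,T=None):
    c=vision.calibration(name)
    return c['mtx'], (c['extrinsics'] if name!='wrist' else T@c['hand_eye'])
def ray(name,uv,z,T=None):
    K,E=cam(name,T); d=E[:3,:3]@np.linalg.solve(K,[uv[0],uv[1],1.]); o=E[:3,3]
    return o+d*(z-o[2])/d[2]
def proj(name,p,T=None):
    K,E=cam(name,T); q=np.linalg.inv(E)@np.r_[p,1]; q=K@q[:3]; return q[:2]/q[2]
E
python3 - <<'E'
from h import *
im=cv2.imread('pics/top0.png'); 
cv2.imwrite('pics/top0c.png',cv2.resize(im[160:240,215:455],(768,256),interpolation=cv2.INTER_CUBIC))
cv2.imwrite('pics/top0d.png',cv2.resize(im[165:240,215:335],(800,500),interpolation=cv2.INTER_CUBIC))
hsv=cv2.cvtColor(im,cv2.COLOR_BGR2HSV)
m=((hsv[...,2]>120)&(hsv[...,1]<60)).astype('uint8')
cs,_=cv2.findContours(m[150:250,335:460].copy(),cv2.RETR_EXTERNAL,cv2.CHAIN_APPROX_NONE,offset=(335,150))
for c in cs:
    if cv2.contourArea(c)>80:
        (x,y),r=cv2.minEnclosingCircle(c); p=ray('top',(x,y),.02); q=ray('top',(x+r,y),.02)
        e=2*np.sqrt(cv2.contourArea(c)/np.pi)+1
        print((x,y),r,p,'diam',2*np.linalg.norm(p-q),e/r/2*2*np.linalg.norm(p-q))
E
```

```text
(400.0, 221.0) 9.486932754516602 [ 0.43678706 -0.29843309  0.02      ] diam 0.053745493837330516 0.05362187875286274
(382.9824523925781, 172.04385375976562) 10.770539283752441 [ 0.5783137  -0.25235725  0.02      ] diam 0.062189305722384465 0.061705263096228175
```

View pics/top0c.png

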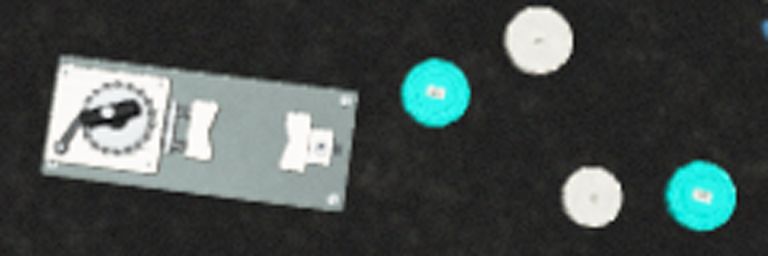

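View pics/top0d.png

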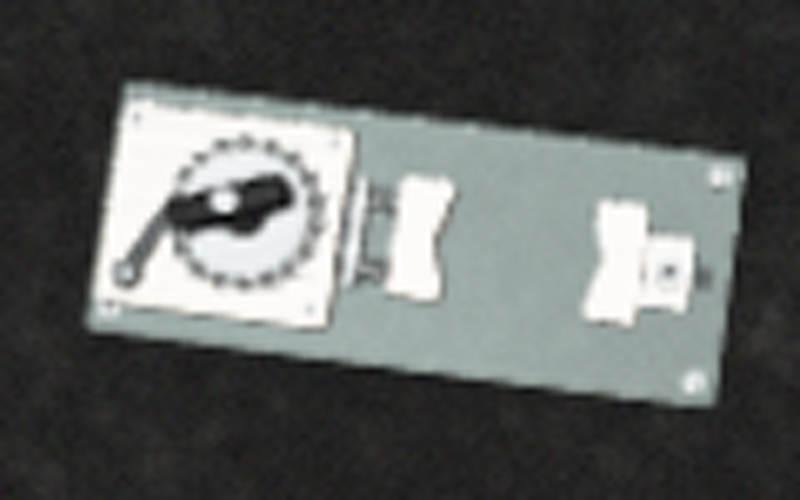

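```bash
python3 - <<'E'
from h import *
im=cv2.imread('pics/top0.png'); 
g=cv2.cvtColor(im,cv2.COLOR_BGR2GRAY)
m=cv2.GaussianBlur((g>75).astype('float32'),(0,0),.01)
m=(g>75).astype('uint8'); m[:,:215]=0;m[:,336:]=0;m[:165]=0;m[240:]=0
m=cv2.morphologyEx(m,cv2.MORPH_CLOSE,np.ones((5,5)))
n,l,st,_=cv2.connectedComponentsWithStats(m); k=1+np.argmax(st[1:,4])
ys,xs=np.where(l==k)
W=np.array([ray('top',(x,y),.01)[:2] for x,y in zip(xs,ys)])
r=cv2.minAreaRect((W*1000).astype('float32')); print(r)
box=cv2.boxPoints(r); print(box)
T=tool(); print(T)
E
```

```text
Traceback (most recent call last):
  File "h.py", line 10, in ray
    K,E=cam(name,T); d=E[:3,:3]@np.linalg.solve(K,[uv[0],uv[1],1.]); o=E[:3,3]
        ~~~^^^^^^^^
  File "h.py", line 7, in cam
    c=vision.calibration(name)
ValueError: time passes only in moves, steps and waits
```

```bash
python3 - <<'E'
s=open('h.py').read()
s=s.replace("def cam(name,T=None):\n    c=vision.calibration(name)","_c={}\ndef cam(name,T=None):\n    if name not in _c: _c[name]=vision.calibration(name)\n    c=_c[name]")
open('h.py','w').write(s)
E
python3 - <<'E'
from h import *
im=cv2.imread('pics/top0.png'); 
g=cv2.cvtColor(im,cv2.COLOR_BGR2GRAY)
m=(g>75).astype('uint8'); m[:,:215]=0;m[:,336:]=0;m[:165]=0;m[240:]=0
m=cv2.morphologyEx(m,cv2.MORPH_CLOSE,np.ones((5,5)))
n,l,st,_=cv2.connectedComponentsWithStats(m); k=1+np.argmax(st[1:,4])
ys,xs=np.where(l==k)
W=np.array([ray('top',(x,y),.01)[:2] for x,y in zip(xs,ys)])
r=cv2.minAreaRect((W*1000).astype('float32')); print(r)
box=cv2.boxPoints(r); print(box)
T=tool(); print(T.round(4)); print(telemetry.get_state()['t'])
E
```

```text
((494.0489501953125, 54.401283264160156), (276.9668884277344, 112.06895446777344), 83.09932708740234)
[[421.7818  -76.34653]
 [533.03894 -89.81145]
 [566.3161  185.1491 ]
 [455.05896 198.61401]]
[[-7.000e-04  4.012e-01 -9.160e-01  2.606e-01]
 [ 1.500e-03 -9.160e-01 -4.012e-01 -5.949e-01]
 [-1.000e+00 -1.600e-03  0.000e+00  2.047e-01]
 [ 0.000e+00  0.000e+00  0.000e+00  1.000e+00]]
0.1
```

```bash
cat >> h.py <<'E'
def plan(p,az):
    """tool down, tool-y azimuth az deg"""
    T=tool(); a=np.radians(az); y=np.array([np.cos(a),np.sin(a),0]); x=np.array([0,0,-1.]); 
    G=np.c_[x,y,np.cross(x,y)]
    s=telemetry.get_state()
    print('t',s['t'],'pos',T[:3,3].round(4),'tr',(T[:3,:3].T@(np.array(p)-T[:3,3])).round(4),'ang',R.from_matrix(T[:3,:3].T@G).as_rotvec().round(4),'j7',s['joint_positions'][6].round(1),'F',s['force'].round(1),'M',s['wrist_torque'].round(3),'w',round(s['grip_width'],4))
E
python3 -c "
from h import *
plan((.577,-.252,.15),-6.9)"
```

```text
t 0.1 pos [ 0.2606 -0.5949  0.2047] tr [ 0.055  -0.187  -0.4274] ang [-1.0375e+00 -8.0000e-04  1.5000e-03] j7 -1.1 F [-0.9  0.7 -0.5] M [-0.037  0.059  0.036] w 0.0939
```

servo_tool(steps=[{"translation": [0.0, -0.018, -0.04], "angular": [-0.12, 0, 0]}, {"translation": [0.0, -0.036, -0.08], "angular": [-0.24, 0, 0]}, {"translation": [0.0, -0.053, -0.12], "angular": [-0.36, 0, 0]}, {"translation": [0.01, -0.071, -0.155], "angular": [-0.48, 0, 0]}, {"translation": [0.02, -0.089, -0.19], "angular": [-0.6, 0, 0]}, {"translation": [0.03, -0.107, -0.225], "angular": [-0.72, 0, 0]}, {"translation": [0.04, -0.125, -0.26], "angular": [-0.84, 0, 0]}, {"translation": [0.045, -0.143, -0.297], "angular": [-0.95, 0, 0]}, {"translation": [0.05, -0.16, -0.335], "angular": [-1.038, 0, 0]}, {"translation": [0.055, -0.175, -0.373], "angular": [-1.038, 0, 0]}], fingers=-1)

```text
t: 0.93
position: [0.5316, -0.2845, 0.15]
ee_rot: [-119.4, 89.9, 143.9]
force: [0.7, -0.3, 0.5]
grip_width: 0.0937
```

```bash
python3 - <<'E'
from h import *
T=tool(); im=vision.capture('wrist'); cv2.imwrite('pics/w1.png',im); np.save('w1T.npy',T)
print(proj('wrist',(.577,-.252,.026),T)); plan((.577,-.252,.15),-6.9)
E
```

```text
[367.47339168 148.84740999]
t 0.9833 pos [ 0.5397 -0.2742  0.1495] tr [-0.0001  0.0347 -0.0261] ang [ 0.0126 -0.0083 -0.0045] j7 8.6 F [6.3 5.6 0.6] M [ 0.276 -0.449 -0.025] w 0.0943
```

View pics/w1.png

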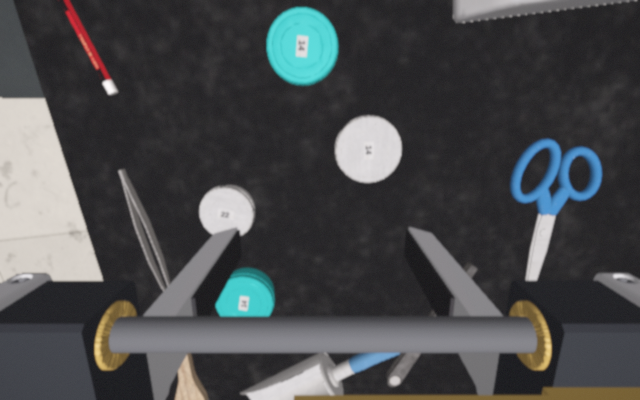

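```bash
python3 - <<'E'
from h import *
T=np.load('w1T.npy'); im=cv2.imread('pics/w1.png'); cv2.imwrite('pics/w1c.png',cv2.resize(im[100:250,190:420],(690,450),interpolation=cv2.INTER_CUBIC))
hsv=cv2.cvtColor(im,cv2.COLOR_BGR2HSV); m=((hsv[...,2]>130)&(hsv[...,1]<60)).astype('uint8')
m[:100]=0;m[235:]=0;m[:,:190]=0;m[:,415:]=0
cs,_=cv2.findContours(m,cv2.RETR_EXTERNAL,cv2.CHAIN_APPROX_NONE)
for c in cs:
    if cv2.contourArea(c)>500:
        (x,y),r=cv2.minEnclosingCircle(c); print((x,y),r,ray('wrist',(x,y),.026,T),2*np.linalg.norm(ray('wrist',(x+r,y),.026,T)-ray('wrist',(x,y),.026,T)))
E
```

```text
(226.39218139648438, 212.03558349609375) 28.100238800048828 [ 0.43972718 -0.29596131  0.026     ] 0.053123406755013244
(368.03369140625, 148.86270141601562) 34.09458541870117 [ 0.5774988  -0.25207211  0.026     ] 0.061250080093141424
```

View pics/w1c.png

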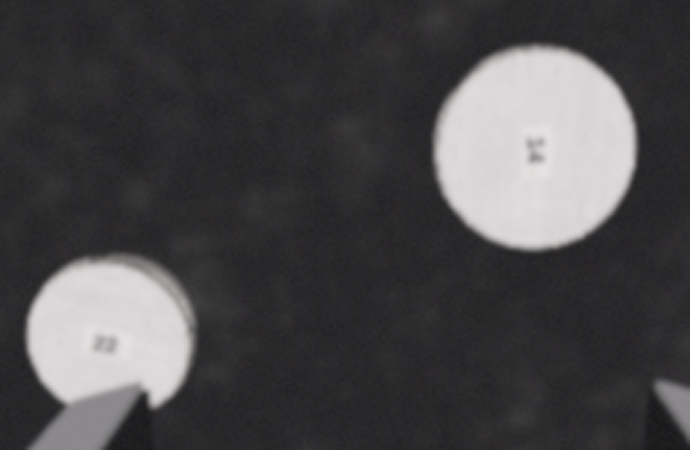

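servo_tool(steps=[{"translation": [0.0, 0.025, -0.018], "angular": [0.012, -0.008, -0.0045]}, {"translation": [0.0, 0.035, -0.026], "angular": [0.012, -0.008, -0.0045]}, {"translation": [0.0, 0.035, -0.026], "angular": [0.012, -0.008, -0.0045]}])

```text
t: 1.23
position: [0.5721, -0.2615, 0.1504]
ee_rot: [-23.7, 89.6, -121.0]
force: [0.3, 0.2, 0.3]
grip_width: 0.094
```

The larger white dish (label 14) is at (368,149) and measures 61 mm. The smaller one (label 22) is at (226,212) and measures 53 mm. The two turquoise ones are look-alikes, so the target is the 61 mm white dish.

```bash
python3 -c "
from h import *
plan((.5775,-.252,.004),-6.9)"
```

```text
t 1.2333 pos [ 0.5721 -0.2615  0.1504] tr [ 0.1463  0.0045 -0.011 ] ang [-0.0064  0.0058  0.0026] j7 5.1 F [0.3 0.2 0.3] M [-0.071 -0.109  0.019] w 0.094
```

servo_tool(steps=[{"translation": [0.025, 0.0045, -0.011], "angular": [-0.0064, 0.006, 0.003]}, {"translation": [0.06, 0.0045, -0.011], "angular": [-0.0064, 0.006, 0.003]}, {"translation": [0.1, 0.0045, -0.011], "angular": [-0.0064, 0.006, 0.003]}, {"translation": [0.13, 0.0045, -0.011], "angular": [-0.0064, 0.006, 0.003]}, {"translation": [0.142, 0.0045, -0.011], "angular": [-0.0064, 0.006, 0.003]}, {"translation": [0.146, 0.0045, -0.011], "angular": [-0.0064, 0.006, 0.003]}, {"translation": [0.146, 0.0045, -0.011], "angular": [-0.0064, 0.006, 0.003]}])

```text
t: 1.82
position: [0.5734, -0.2567, 0.0044]
ee_rot: [-48.1, 89.8, -145.3]
force: [-1.2, -0.1, 0.2]
grip_width: 0.0939
```

```bash
python3 -c "
from h import *
plan((.5775,-.252,.004),-6.9)"
```

```text
t 1.8167 pos [ 0.5734 -0.2567  0.0044] tr [ 0.0004  0.0034 -0.0051] ang [-0.0065  0.0022  0.0025] j7 1.9 F [-1.2 -0.1  0.2] M [-0.006 -0.113  0.099] w 0.0939
```

servo_tool(steps=[{"translation": [0, 0.002, -0.001], "angular": [-0.002, 0, 0]}, {"translation": [0, 0.002, -0.001], "angular": [-0.002, 0, 0]}, {"translation": [0, 0.002, -0.001], "angular": [-0.002, 0, 0]}])

```text
t: 2.07
position: [0.578, -0.2553, 0.0065]
ee_rot: [35.8, 89.8, -61.3]
force: [0.1, -0.6, 0.8]
grip_width: 0.0937
```

```bash
python3 -c "
from h import *
plan((.5775,-.252,.004),-6.9)"
```

```text
t 2.0667 pos [ 0.578  -0.2553  0.0065] tr [ 0.0025 -0.0009 -0.0032] ang [-0.0031  0.0028 -0.002 ] j7 1.9 F [ 0.1 -0.6  0.8] M [ 0.04  -0.016 -0.025] w 0.0937
```

servo_tool(steps=[{"translation": [0.001, -0.0005, -0.003], "angular": [0, 0, 0]}, {"translation": [0.001, -0.0005, -0.003], "angular": [0, 0, 0]}])

```text
t: 2.23
position: [0.5768, -0.2511, 0.0043]
ee_rot: [-11.9, 89.9, -108.9]
force: [-0.5, 0.4, -0.7]
grip_width: 0.0942
```

servo_tool(steps=[{"translation": [0, 0, 0], "angular": [0, 0, 0]}])

```text
t: 2.32
position: [0.5766, -0.2514, 0.004]
ee_rot: [-25.3, 89.9, -122.4]
force: [-0.4, -0.5, -0.2]
grip_width: 0.094
```

```bash
python3 -c "
from h import *
plan((.5775,-.252,.004),-6.9)"
```

```text
t 2.3167 pos [ 0.5766 -0.2514  0.004 ] tr [0.     0.001  0.0005] ang [-0.0026  0.002   0.0009] j7 1.7 F [-0.4 -0.5 -0.2] M [-0.015 -0.086 -0.034] w 0.094
```

Settled and centred on the dish. Now close.

servo_tool(steps=[{"translation": [0, 0.001, 0], "angular": [0, 0, 0]}, {"translation": [0, 0.001, 0], "angular": [0, 0, 0]}, {"translation": [0, 0.001, 0], "angular": [0, 0, 0]}, {"translation": [0, 0.001, 0], "angular": [0, 0, 0]}, {"translation": [0, 0.001, 0], "angular": [0, 0, 0]}, {"translation": [0, 0.001, 0], "angular": [0, 0, 0]}, {"translation": [0, 0.001, 0], "angular": [0, 0, 0]}, {"translation": [0, 0.001, 0], "angular": [0, 0, 0]}], fingers=1)

```text
t: 2.98
position: [0.5773, -0.2519, 0.0035]
ee_rot: [-38.1, 89.9, -135.1]
force: [-0.5, 0.0, 0.0]
grip_width: 0.059
```

servo_tool(steps=[{"translation": [-0.03, 0, 0], "angular": [0, 0, 0]}, {"translation": [-0.065, 0, 0], "angular": [0, 0, 0]}, {"translation": [-0.1, -0.01, -0.013], "angular": [0, 0, 0]}, {"translation": [-0.13, -0.025, -0.033], "angular": [0, 0, 0]}, {"translation": [-0.15, -0.045, -0.06], "angular": [0, 0, 0]}, {"translation": [-0.16, -0.065, -0.088], "angular": [0, 0, 0]}, {"translation": [-0.165, -0.088, -0.118], "angular": [0, 0, 0]}, {"translation": [-0.165, -0.105, -0.142], "angular": [0, 0, 0]}, {"translation": [-0.165, -0.115, -0.155], "angular": [0, 0, 0]}, {"translation": [-0.165, -0.119, -0.159], "angular": [0, 0, 0]}])

```text
t: 3.82
position: [0.4776, -0.0761, 0.1688]
ee_rot: [-61.7, 89.9, -158.5]
force: [-0.7, -0.2, -1.5]
grip_width: 0.0592
```

servo_tool(steps=[{"translation": [0, 0, 0]}, {"translation": [0, 0, 0]}, {"translation": [0, 0, 0]}, {"translation": [0, 0, 0]}, {"translation": [0, 0, 0]}])

```text
validation failed for argument at $.st...
```

```bash
python3 - <<'E'
from h import *
T=tool(); im=vision.capture('wrist'); cv2.imwrite('pics/w2.png',im); np.save('w2T.npy',T)
plan((.488,.01,.15),-6.9)
E
```

```text
t 3.8667 pos [ 0.4778 -0.077   0.1687] tr [ 0.0186 -0.0003 -0.0876] ang [0.0002 0.0016 0.0022] j7 -11.0 F [-0.6 -0.  -1.1] M [ 0.03   0.028 -0.015] w 0.0592
```

View pics/w2.png

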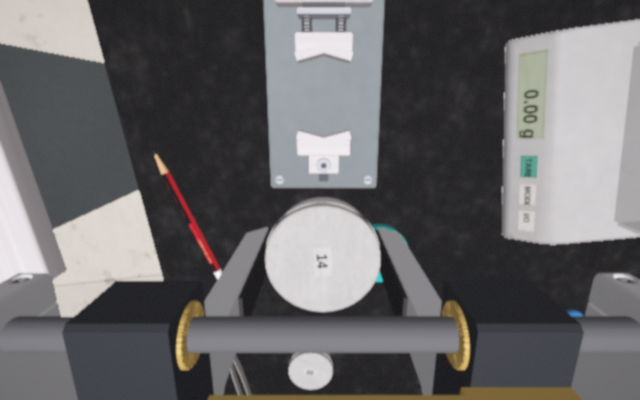

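```bash
python3 - <<'E'
import cv2
im=cv2.imread('pics/w2.png'); cv2.imwrite('pics/w2c.png',cv2.resize(im[0:195,255:395],None,fx=4,fy=3,interpolation=cv2.INTER_CUBIC))
E
```

```text
(no output)
```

View pics/w2c.png

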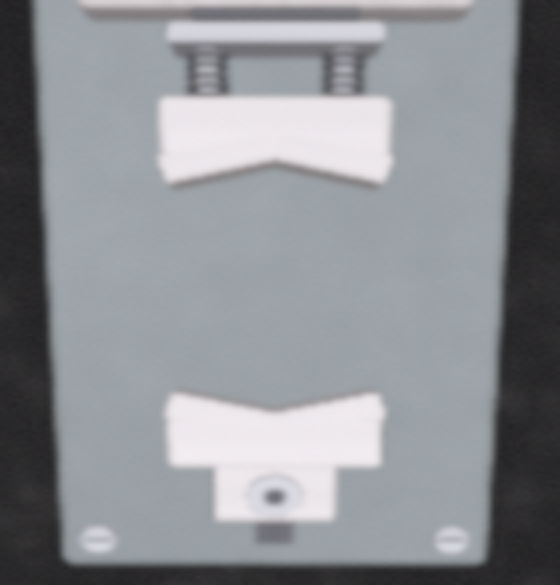

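```bash
cat >> h.py <<'E'
O=np.array([.4928,.0440]); CX=np.array([-.1200,-.9928]); CY=np.array([.9928,-.1200])
def cl(p): d=np.array(p[:2])-O; return (np.array([d@CX,d@CY])*1000).round(1)
def wd(x,y,z): return np.r_[O+CX*x/1000+CY*y/1000,z/1000]
E
python3 - <<'E'
from h import *
T=np.load('w2T.npy'); print(T.round(4))
for n,uv,z in [('jawV',(324.3,53.3),.0105),('jawL',(298.8,61.5),.0105),('jawR',(351.3,61.5),.0105),('stopV',(324.3,137),.01),('stL',(297.5,131),.01),('stR',(350,131),.01),('pBL',(270.8,188.3),.01),('pBR',(376.8,188.3),.01),('pTL',(263.3,0),.01),('pTR',(385.5,0),.01),('dish',(323,254),.168+.022)]:
    p=ray('wrist',uv,z,T); print(n,p.round(4),cl(p))
print('cam',cl(cam('wrist',T)[1][:3,3]), 'tcp',cl(T[:3,3]))
E
```

```text
[[-2.300e-03  9.929e-01 -1.190e-01  4.776e-01]
 [-9.000e-04 -1.190e-01 -9.929e-01 -7.610e-02]
 [-1.000e+00 -2.200e-03  1.200e-03  1.688e-01]
 [ 0.000e+00  0.000e+00  0.000e+00  1.000e+00]]
jawV [0.4944 0.0445 0.0105] [-0.7  1.6]
jawL [0.4699 0.0403 0.0105] [  6.4 -22.3]
jawR [0.5187 0.0344 0.0105] [ 6.4 26.8]
stopV [ 0.4854 -0.0321  0.01  ] [76.4  1.7]
stL [ 0.4598 -0.0231  0.01  ] [ 70.6 -24.8]
stR [ 0.5113 -0.0293  0.01  ] [70.5 27.1]
pBL [ 0.4243 -0.0776  0.01  ] [128.9 -53.4]
pBR [ 0.5331 -0.0906  0.01  ] [128.8  56.1]
pTL [0.4453 0.0952 0.01  ] [-45.2 -53.3]
pTR [0.5542 0.0821 0.01  ] [-45.2  56.3]
dish [ 0.4791 -0.0739  0.19  ] [118.7   0.6]
cam [45.   0.5] tcp [121.1  -0.7]
```

```bash
python3 - <<'E'
from h import *
T=np.load('w2T.npy'); im=cv2.imread('pics/w2.png')
cv2.imwrite('pics/w2d.png',cv2.resize(im[185:325,250:395],None,fx=4,fy=4,interpolation=cv2.INTER_CUBIC))
for z in(.1913,):
  for uv in [(323,258),(323,254),(323,262)]:
    p=ray('wrist',uv,z,T); print(uv,(T[:3,:3].T@(p-T[:3,3])).round(4))
E
```

```text
(323, 258) [-0.0225  0.0012 -0.0008]
(323, 254) [-0.0225  0.0012 -0.003 ]
(323, 262) [-0.0225  0.0012  0.0014]
```

View pics/w2d.png

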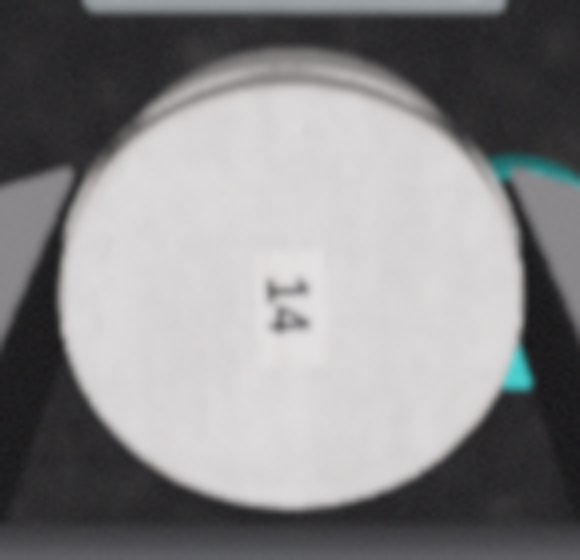

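servo_tool(steps=[{"translation": [0.01, 0.0, -0.03], "angular": [0, 0, 0]}, {"translation": [0.03, 0.0008, -0.058], "angular": [0, 0, 0]}, {"translation": [0.055, 0.0008, -0.076], "angular": [0, 0, 0]}, {"translation": [0.08, 0.0008, -0.084], "angular": [0, 0, 0]}, {"translation": [0.1, 0.0008, -0.0855], "angular": [0, 0, 0]}, {"translation": [0.11, 0.0008, -0.0855], "angular": [0, 0, 0]}, {"translation": [0.11, 0.0008, -0.0855], "angular": [0, 0, 0]}, {"translation": [0.11, 0.0008, -0.0855], "angular": [0, 0, 0]}, {"translation": [0.11, 0.0008, -0.0855], "angular": [0, 0, 0]}])

```text
t: 4.62
position: [0.4913, 0.0044, 0.059]
ee_rot: [10.2, 89.9, -87.0]
force: [0.0, 0.3, -0.6]
grip_width: 0.0595
```

```bash
python3 - <<'E'
from h import *
T=tool(); im=vision.capture('wrist'); cv2.imwrite('pics/w3.png',im); np.save('w3T.npy',T)
plan((.4888,.0078,.0145),-6.9)
cv2.imwrite('pics/w3s.png',vision.capture('side')[130:230,250:370].repeat(5,0).repeat(5,1))
E
```

```text
t 4.6667 pos [0.4914 0.0046 0.0593] tr [ 0.0447 -0.003  -0.0029] ang [-0.0047  0.0019 -0.0008] j7 -24.6 F [ 0.6  0.6 -1. ] M [-0.047 -0.1    0.01 ] w 0.0591
```

View pics/w3.png

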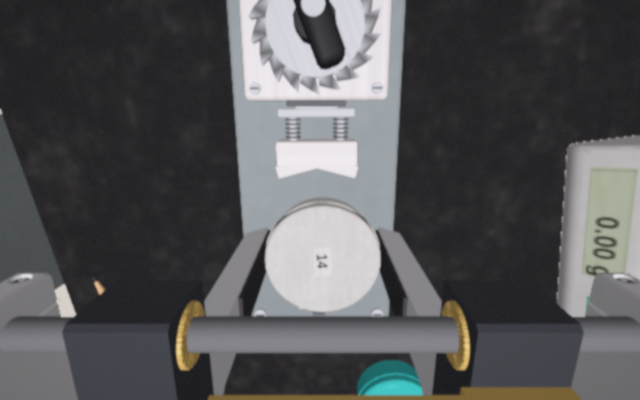

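View pics/w3s.png

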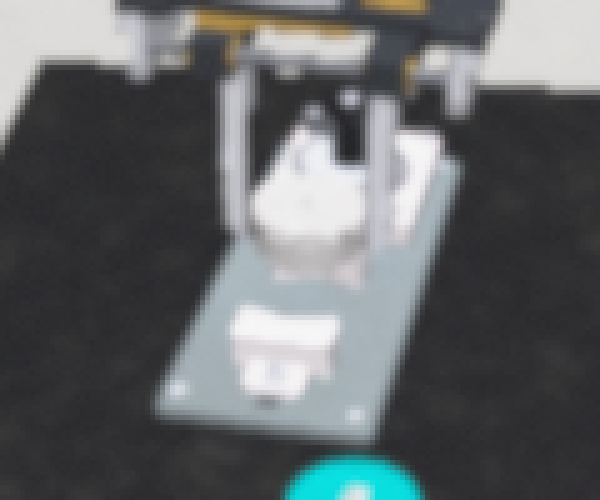

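```bash
python3 - <<'E'
from h import *
T=np.load('w3T.npy')
im=cv2.imread('pics/w3.png'); cv2.imwrite('pics/w3c.png',cv2.resize(im[80:330,230:410],None,fx=4,fy=2.4,interpolation=cv2.INTER_CUBIC))
d=T[2,3]-.0035
for n,uv,z in [('jawV',(317,168),.0105),('jawL',(279,178),.0105),('jawR',(355,176),.0105),('dish',(323,259.5),d+.026)]:
    p=ray('wrist',uv,z,T); print(n,p.round(4),cl(p),(T[:3,:3].T@(p-T[:3,3])).round(4))
print(cl(T[:3,3]))
plan((.4888,.0078,.0145),-6.9)
E
```

```text
jawV [0.4928 0.0384 0.0105] [5.5 0.7] [ 0.0485 -0.0028 -0.034 ]
jawL [0.4659 0.0348 0.0105] [ 12.4 -25.6] [ 0.0485 -0.029  -0.027 ]
jawR [0.5181 0.0296 0.0105] [11.3 26.9] [ 0.0485  0.0234 -0.0284]
dish [0.4925 0.0043 0.0815] [39.4  4.5] [-0.0225  0.0012  0.    ]
[39.4  3.3]
t 4.7167 pos [0.4914 0.0048 0.0593] tr [ 0.0448 -0.003  -0.0028] ang [-0.0045  0.0018 -0.001 ] j7 -24.7 F [ 0.1 -0.8 -0.6] M [-0.056 -0.063  0.06 ] w 0.0591
```

View pics/w3c.png

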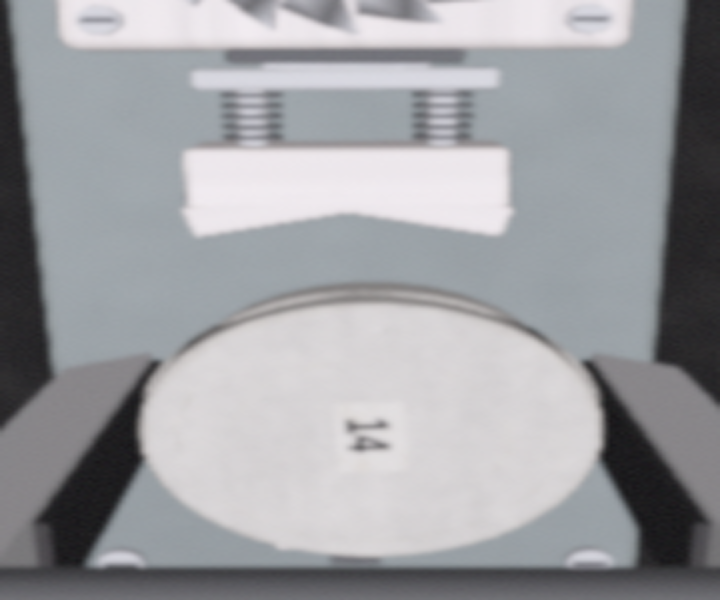

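```bash
python3 - <<'E'
from h import *
T=np.load('w3T.npy')
for n,uv,z in [('jawV',(317.5,168),.032),('jawL',(279,178),.032),('jawR',(355.5,177.5),.032),('wideL',(275.5,167),.032),('wideR',(358.5,167),.032)]:
    p=ray('wrist',uv,z,T); print(n,p.round(4),cl(p),(T[:3,:3].T@(p-T[:3,3])).round(4))
T=np.load('w2T.npy')
for n,uv,z in [('wideL',(255+158/4,52.5),.032),('wideR',(255+393/4,52.5),.032),('swideL',(255+165/4,412/3),.032),('swideR',(255+385/4,412/3),.032)]:
    p=ray('wrist',uv,z,T); print(n,p.round(4),cl(p),(T[:3,:3].T@(p-T[:3,3])).round(4))
E
```

```text
jawV [0.494  0.0423 0.032 ] [1.5 1.4] [ 0.027  -0.0021 -0.0379]
jawL [0.4693 0.039  0.032 ] [  7.8 -22.7] [ 0.027  -0.0262 -0.0316]
jawR [0.5168 0.0334 0.032 ] [ 7.7 25.1] [ 0.027   0.0216 -0.0319]
wideL [0.4683 0.0462 0.032 ] [  0.8 -24.6] [ 0.027  -0.0281 -0.0386]
wideR [0.5193 0.0397 0.032 ] [ 1.  26.8] [ 0.027   0.0233 -0.0386]
wideL [0.4683 0.0454 0.032 ] [  1.6 -24.5] [ 0.1367 -0.0234 -0.1197]
wideR [0.5191 0.0393 0.032 ] [ 1.5 26.7] [ 0.1366  0.0278 -0.1197]
swideL [ 0.4596 -0.0272  0.032 ] [ 74.7 -24.4] [ 0.1368 -0.0233 -0.0466]
swideR [ 0.5103 -0.0333  0.032 ] [74.6 26.7] [ 0.1367  0.0277 -0.0466]
```

servo_tool(steps=[{"translation": [0.0, -0.0032, -0.002], "angular": [-0.004, 0, 0]}, {"translation": [0.015, -0.0032, -0.002], "angular": [-0.004, 0, 0]}, {"translation": [0.03, -0.0032, -0.002], "angular": [-0.004, 0, 0]}, {"translation": [0.04, -0.0032, -0.002], "angular": [-0.004, 0, 0]}, {"translation": [0.042, -0.0032, -0.002], "angular": [-0.004, 0, 0]}, {"translation": [0.042, -0.0032, -0.002], "angular": [-0.004, 0, 0]}, {"translation": [0.042, -0.0032, -0.002], "angular": [-0.004, 0, 0]}])

```text
t: 5.3
position: [0.4875, 0.0078, 0.0166]
ee_rot: [-28.8, 89.9, -125.6]
force: [-0.2, -0.7, -0.0]
grip_width: 0.0596
```

```bash
python3 -c "
from h import *
plan((.4888,.0078,.0145),-6.9);print(cl(tool()[:3,3]))"
```

```text
t 5.3 pos [0.4875 0.0078 0.0166] tr [ 0.0021  0.0013 -0.0001] ang [0.0009 0.0019 0.001 ] j7 -26.1 F [-0.2 -0.7 -0. ] M [-0.04  -0.094  0.021] w 0.0596
[36.6 -0.9]
```

servo_tool(steps=[{"translation": [0.001, 0.001, 0], "angular": [0, 0, 0]}, {"translation": [0.002, 0.001, 0], "angular": [0, 0, 0]}, {"translation": [0.0025, 0.001, 0], "angular": [0, 0, 0]}, {"translation": [0.0025, 0.001, 0], "angular": [0, 0, 0]}])

```text
t: 5.63
position: [0.4884, 0.0076, 0.0139]
ee_rot: [-30.1, 89.9, -127.0]
force: [-0.9, -0.6, -1.0]
grip_width: 0.0596
```

```bash
python3 -c "
from h import *
plan((.4888,.0078,.0145),-6.9);print(cl(tool()[:3,3]))
T=tool();im=vision.capture('wrist'); cv2.imwrite('pics/w4.png',im); np.save('w4T.npy',T)
cv2.imwrite('pics/w4c.png',cv2.resize(im[80:330,230:410],None,fx=4,fy=2.4,interpolation=cv2.INTER_CUBIC))
"
```

```text
t 5.6333 pos [0.4884 0.0076 0.0139] tr [-0.0006  0.0004 -0.0002] ang [0.0008 0.0019 0.0011] j7 -26.1 F [-0.9 -0.6 -1. ] M [ 0.011 -0.031 -0.033] w 0.0596
[36.7 -0. ]
```

View pics/w4.png

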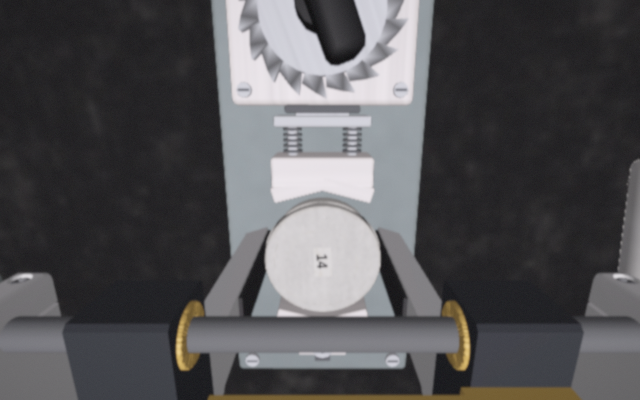

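servo_tool(steps=[{"translation": [0.001, 0, 0], "angular": [0, 0, 0]}, {"translation": [0.001, 0, 0], "angular": [0, 0, 0]}, {"translation": [0.001, 0, 0], "angular": [0, 0, 0]}])

```text
t: 5.93
position: [0.4884, 0.0076, 0.0134]
ee_rot: [-23.0, 89.9, -119.8]
force: [-1.4, -0.2, 7.7]
grip_width: 0.0592
```

servo_tool(steps=[{"translation": [0, 0, 0], "angular": [0, 0, 0]}, {"translation": [0, 0, 0], "angular": [0, 0, 0]}, {"translation": [0, 0, 0], "angular": [0, 0, 0]}, {"translation": [0, 0, 0], "angular": [0, 0, 0]}], fingers=-0.7)

```text
t: 6.27
position: [0.4882, 0.0076, 0.0126]
ee_rot: [-38.4, 89.9, -135.3]
force: [0.1, 0.7, 0.5]
grip_width: 0.079
```

servo_tool(steps=[{"translation": [-0.03, 0, 0], "angular": [0, 0, 0]}, {"translation": [-0.07, 0, 0], "angular": [0, 0, 0]}, {"translation": [-0.11, 0, 0.02], "angular": [0, 0, 0]}, {"translation": [-0.14, 0, 0.05], "angular": [0, 0, 0]}, {"translation": [-0.15, 0, 0.07], "angular": [0, 0, 0]}, {"translation": [-0.15, 0, 0.075], "angular": [0, 0, 0]}, {"translation": [-0.15, 0, 0.075], "angular": [0, 0, 0]}, {"translation": [-0.15, 0, 0.075], "angular": [0, 0, 0]}, {"translation": [-0.15, 0, 0.075], "angular": [0, 0, 0]}])

```text
t: 7.02
position: [0.4789, -0.0649, 0.1617]
ee_rot: [-74.9, 89.8, -171.6]
force: [0.2, 0.7, -0.6]
grip_width: 0.0804
```

```bash
python3 -c "
from h import *
T=tool();im=vision.capture('wrist'); cv2.imwrite('pics/w5.png',im); np.save('w5T.npy',T)
plan((.4888,.0078,.0145),-6.9);print(cl(tool()[:3,3]))
cv2.imwrite('pics/w5c.png',cv2.resize(im[0:200,240:400],None,fx=4,fy=3,interpolation=cv2.INTER_CUBIC))
"
```

```text
t 7.0667 pos [ 0.4789 -0.0648  0.1617] tr [ 0.1471  0.0019 -0.0735] ang [0.0033 0.0011 0.0039] j7 -13.1 F [-0.1 -0.8  0.4] M [-0.058 -0.064 -0.035] w 0.0798
[109.7  -0.7]
```

View pics/w5c.png

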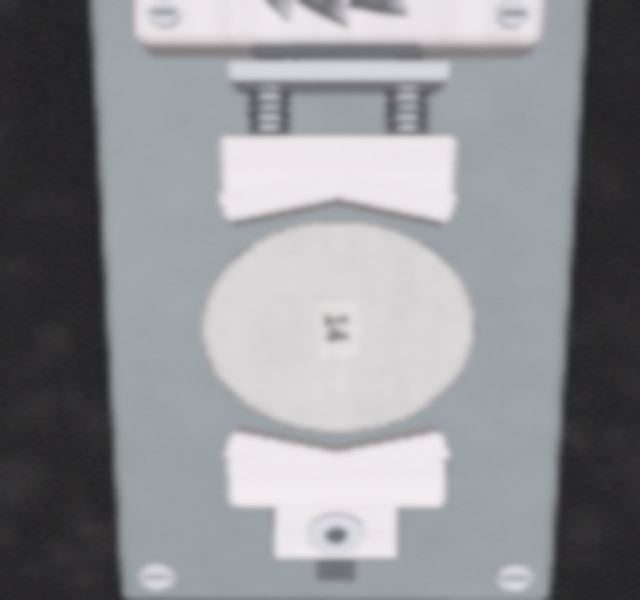

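```bash
python3 - <<'E'
from h import *
T=np.load('w5T.npy')
f=lambda x,y:(240+x/4-.375,y/3-.33)
for n,uv,z in [('jawVb',f(338,201),.0105),('stopVb',f(338,448),.010),('jL',f(203,327),.036),('jR',f(473,327),.036),('dishT',f(338,222),.036),('dishB',f(338,431),.036),('jtipL',f(232,222),.0105),('jtipR',f(445,222),.0105),('stipL',f(238,432),.01),('stipR',f(438,432),.01),('pL',f(122,597),.01),('pR',f(553,597),.01)]:
    p=ray('wrist',uv,z,T); print(n,cl(p))
print(cl(cam('wrist',T)[1][:3,3]))
E
```

```text
jawVb [0.4 0.9]
stopVb [76.1  1.2]
jL [ 37.6 -28.6]
jR [37.4 30.5]
dishT [8.6 0.9]
dishB [67.7  1.1]
jtipL [  6.5 -23.6]
jtipR [ 6.4 25.6]
stipL [ 71.  -23.3]
stipR [70.8 25.6]
pL [126.9 -53.8]
pR [126.5  56.2]
[33.8  0.6]
```

servo_tool(steps=[{"translation": [0, 0, -0.03], "angular": [0, 0, 0]}, {"translation": [0, 0, -0.065], "angular": [0, 0, 0]}, {"translation": [0, 0, -0.095], "angular": [0, 0, 0]}, {"translation": [0, 0, -0.11], "angular": [0, 0, 0]}, {"translation": [0, 0, -0.11], "angular": [0, 0, 0]}, {"translation": [0, 0, -0.11], "angular": [0, 0, 0]}, {"translation": [0, 0, -0.11], "angular": [0, 0, 0]}], fingers=0.1)

```text
t: 7.65
position: [0.492, 0.0419, 0.162]
ee_rot: [-44.2, 89.7, -141.0]
force: [-0.4, 0.0, -0.1]
grip_width: 0.0426
```

```bash
python3 -c "
from h import *
T=tool();im=vision.capture('wrist'); cv2.imwrite('pics/w6.png',im); np.save('w6T.npy',T)
plan((.4888,.0078,.0145),-6.9);print(cl(tool()[:3,3]),proj('wrist',wd(-80,0,79),T))
"
```

```text
t 7.7 pos [0.4921 0.0413 0.1621] tr [0.1477 0.0011 0.0332] ang [-0.0005  0.0032  0.0028] j7 -25.7 F [ 0.2 -0.  -0.9] M [-0.067 -0.049 -0.009] w 0.0422
[ 2.8 -0.3] [322.27318696  95.41868738]
```

View pics/w6.png

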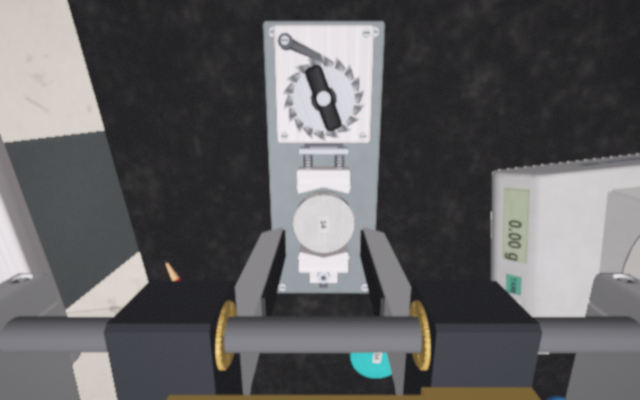

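```bash
python3 - <<'E'
from h import *
T=np.load('w6T.npy'); im=cv2.imread('pics/w6.png')
cv2.imwrite('pics/w6c.png',cv2.resize(im[20:150,260:390],None,fx=4.5,fy=4.5,interpolation=cv2.INTER_CUBIC))
g=im.max(2); m=((g<70)).astype('uint8'); m[:50]=0;m[145:]=0;m[:,:295]=0;m[:,:]=m; m[:,352:]=0
n,l,st,c=cv2.connectedComponentsWithStats(m)
for k in range(1,n):
    if st[k,4]>80:
        ys,xs=np.where(l==k); P=np.array([ray('wrist',(x,y),.079,T)[:2] for x,y in zip(xs,ys)])*1000
        print(st[k],c[k],cv2.minAreaRect(P.astype('float32')))
        pts=np.c_[P-P.mean(0)]; w,v=np.linalg.eigh(pts.T@pts); a=v[:,1]; print('mean',P.mean(0),cl(P.mean(0)/1000),'az',np.degrees(np.arctan2(a[1],a[0])))
p=ray('wrist',(323.5,98.5),.079,T); print('hub',p,cl(p))
E
```

```text
[306  66  35  64 771] [322.85862516  97.74189364] ((502.74609375, 121.2989501953125), (14.580952644348145, 47.5507698059082), 12.725078582763672)
mean [502.6838965  121.51483171] [-78.1   0.5] az 104.69909904482152
hub [0.50304611 0.12112517 0.079     ] [-77.8   0.9]
```

View pics/w6c.png

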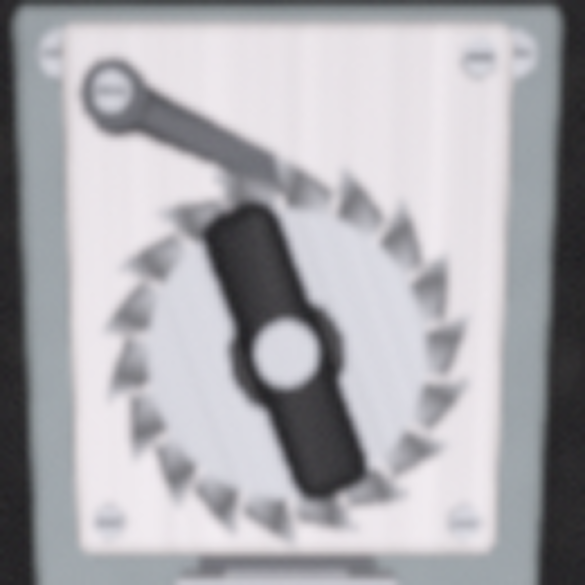

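servo_tool(steps=[{"translation": [0, 0, -0.03], "angular": [-0.1, 0, 0]}, {"translation": [0.01, 0.0, -0.06], "angular": [-0.2, 0, 0]}, {"translation": [0.02, 0.0005, -0.08], "angular": [-0.3, 0, 0]}, {"translation": [0.04, 0.0005, -0.082], "angular": [-0.338, 0, 0]}, {"translation": [0.055, 0.0005, -0.082], "angular": [-0.338, 0, 0]}, {"translation": [0.06, 0.0005, -0.082], "angular": [-0.338, 0, 0]}, {"translation": [0.06, 0.0005, -0.082], "angular": [-0.338, 0, 0]}, {"translation": [0.06, 0.0005, -0.082], "angular": [-0.338, 0, 0]}])

```text
t: 8.37
position: [0.5031, 0.1228, 0.1027]
ee_rot: [-50.2, 89.8, -127.8]
force: [0.7, 0.7, 0.0]
grip_width: 0.0423
```

```bash
python3 -c "
from h import *
plan((.5023,.1224,.056),12.5);print(cl(tool()[:3,3]))
T=tool();im=vision.capture('wrist'); cv2.imwrite('pics/w7.png',im); np.save('w7T.npy',T)
"
```

```text
t 8.3667 pos [0.5031 0.1228 0.1027] tr [ 0.0467 -0.0007  0.0001] ang [-0.0017  0.0019  0.0023] j7 -21.6 F [0.7 0.7 0. ] M [-0.022 -0.076 -0.028] w 0.0423
[-79.4   0.8]
```

View pics/w7.png

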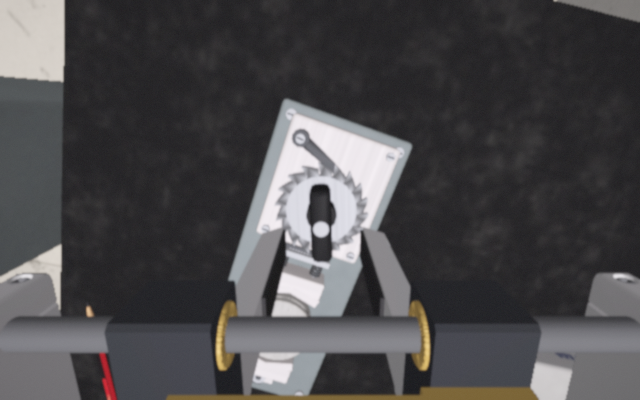

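servo_tool(steps=[{"translation": [0.015, -0.0012, 0], "angular": [-0.02, 0, 0]}, {"translation": [0.03, -0.0012, 0], "angular": [-0.02, 0, 0]}, {"translation": [0.042, -0.0012, 0], "angular": [-0.02, 0, 0]}, {"translation": [0.0465, -0.0012, 0], "angular": [-0.02, 0, 0]}, {"translation": [0.0465, -0.0012, 0], "angular": [-0.02, 0, 0]}, {"translation": [0.0465, -0.0012, 0], "angular": [-0.02, 0, 0]}])

```text
t: 8.92
position: [0.5022, 0.1235, 0.0567]
ee_rot: [-35.3, 89.9, -111.7]
force: [0.6, 0.5, 0.5]
grip_width: 0.0421
```

```bash
python3 -c "
from h import *
plan((.5023,.1224,.056),12.5);print(cl(tool()[:3,3]))
T=tool();im=vision.capture('wrist'); cv2.imwrite('pics/w8.png',im[150:350,200:440].repeat(3,0).repeat(3,1)); np.save('w8T.npy',T)
"
```

```text
t 8.9167 pos [0.5022 0.1235 0.0567] tr [ 0.0007 -0.0001  0.0011] ang [0.0198 0.0014 0.001 ] j7 -22.9 F [0.6 0.5 0.5] M [-0.07  -0.131 -0.002] w 0.0421
[-80.1  -0.2]
```

View pics/w8.png

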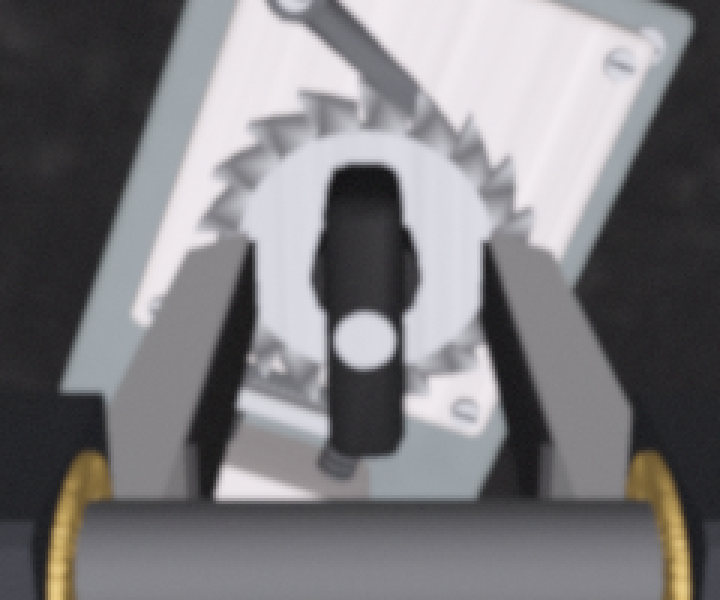

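servo_tool(steps=[{"translation": [0, 0, 0], "angular": [0, 0, 0]}, {"translation": [0, 0, 0], "angular": [0, 0, 0]}, {"translation": [0, 0, 0], "angular": [0, 0, 0]}, {"translation": [0, 0, 0], "angular": [0, 0, 0]}, {"translation": [0, 0, 0], "angular": [0, 0, 0]}, {"translation": [0, 0, 0], "angular": [0, 0, 0]}, {"translation": [0, 0, 0], "angular": [0, 0, 0]}], fingers=1)

```text
t: 9.55
position: [0.5017, 0.1235, 0.0562]
ee_rot: [-54.8, 89.9, -131.2]
force: [0.1, -0.4, 3.9]
grip_width: 0.014
```

```bash
python3 -c "
from h import *
plan((.5023,.1224,.056),12.5)"
```

```text
t 9.55 pos [0.5017 0.1235 0.0562] tr [0.0002 0.0003 0.0013] ang [0.0197 0.0014 0.0019] j7 -22.9 F [ 0.1 -0.4  3.9] M [-0.07   0.064 -0.172] w 0.014
```

servo_tool(steps=[{"translation": [0, 0, 0], "angular": [0.06, 0, 0]}, {"translation": [0, 0, 0], "angular": [0.12, 0, 0]}, {"translation": [0, 0, 0], "angular": [0.18, 0, 0]}, {"translation": [0, 0, 0], "angular": [0.24, 0, 0]}, {"translation": [0, 0, 0], "angular": [0.3, 0, 0]}, {"translation": [0, 0, 0], "angular": [0.36, 0, 0]}, {"translation": [0, 0, 0], "angular": [0.42, 0, 0]}, {"translation": [0, 0, 0], "angular": [0.48, 0, 0]}, {"translation": [0, 0, 0], "angular": [0.54, 0, 0]}, {"translation": [0, 0, 0], "angular": [0.54, 0, 0]}])

```text
t: 10.38
position: [0.5024, 0.1235, 0.0562]
ee_rot: [14.3, 89.9, -93.0]
force: [1.5, -1.0, 1.9]
grip_width: 0.0139
```

```bash
python3 -c "
from h import *
plan((.5023,.1224,.056),12.5)
T=tool();im=vision.capture('wrist'); cv2.imwrite('pics/w9.png',im); np.save('w9T.npy',T)"
```

```text
t 10.3833 pos [0.5024 0.1235 0.0562] tr [0.0002 0.0002 0.0011] ang [-0.5206  0.002   0.    ] j7 -43.6 F [ 1.5 -1.   1.9] M [-0.256 -0.333  0.146] w 0.0139
```

View pics/w9.png

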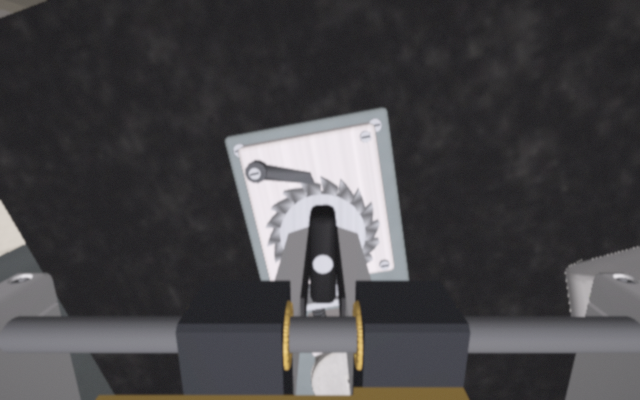

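servo_tool(steps=[{"translation": [0, 0, 0], "angular": [0.06, 0, 0]}, {"translation": [0, 0, 0], "angular": [0.12, 0, 0]}, {"translation": [0, 0, 0], "angular": [0.18, 0, 0]}, {"translation": [0, 0, 0], "angular": [0.24, 0, 0]}, {"translation": [0, 0, 0], "angular": [0.3, 0, 0]}, {"translation": [0, 0, 0], "angular": [0.33, 0, 0]}, {"translation": [0, 0, 0], "angular": [0.33, 0, 0]}])

```text
t: 11.02
position: [0.5029, 0.1233, 0.0562]
ee_rot: [53.5, 89.9, -72.6]
force: [3.6, -2.5, 0.9]
grip_width: 0.0138
```

```bash
python3 -c "
from h import *
plan((.5023,.1224,.056),12.5)"
```

```text
t 11.0167 pos [0.5029 0.1233 0.0562] tr [0.0002 0.     0.0011] ang [-0.8489  0.0019 -0.001 ] j7 -55.8 F [ 3.6 -2.5  0.9] M [-0.484 -0.819  0.297] w 0.0138
```

servo_tool(steps=[{"translation": [0, 0, 0], "angular": [0.05, 0, 0]}, {"translation": [0, 0, 0], "angular": [0.05, 0, 0]}])

```text
t: 11.18
position: [0.503, 0.1233, 0.0562]
ee_rot: [60.7, 89.9, -68.3]
force: [4.1, -1.8, 0.0]
grip_width: 0.0141
```

```bash
python3 -c "
from h import *
plan((.5023,.1224,.056),12.5)"
```

```text
t 11.1833 pos [0.503  0.1233 0.0562] tr [0.0002 0.     0.0011] ang [-0.8992  0.0017 -0.0012] j7 -57.7 F [ 4.1 -1.8  0. ] M [-0.568 -1.009  0.216] w 0.0141
```

servo_tool(steps=[{"translation": [0, 0, 0], "angular": [0.05, 0, 0]}, {"translation": [0, 0, 0], "angular": [0.05, 0, 0]}])

```text
t: 11.35
position: [0.503, 0.1232, 0.0562]
ee_rot: [65.4, 89.9, -66.5]
force: [4.2, -2.2, -0.3]
grip_width: 0.0136
```

```bash
python3 -c "
from h import *
plan((.5023,.1224,.056),12.5)
T=tool();im=vision.capture('wrist'); cv2.imwrite('pics/w10.png',im); np.save('w10T.npy',T)"
```

```text
t 11.35 pos [0.503  0.1232 0.0562] tr [ 0.0002 -0.      0.0011] ang [-0.9491  0.0017 -0.0014] j7 -59.5 F [ 4.2 -2.2 -0.3] M [-0.557 -1.051  0.269] w 0.0136
```

View pics/w10.png

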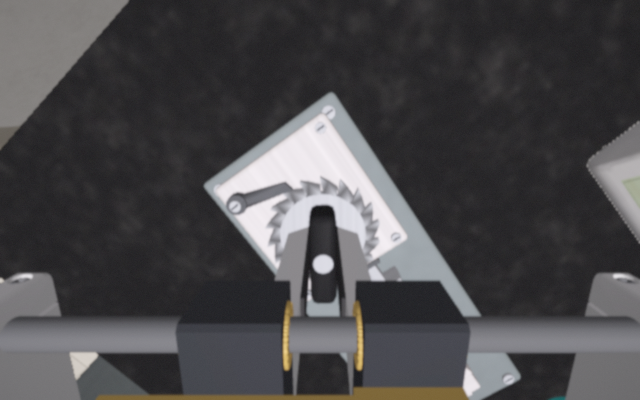

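```bash
python3 -c "
from h import *
im=vision.capture('side');cv2.imwrite('pics/s10.png',im)
cv2.imwrite('pics/s10c.png',cv2.resize(im[150:225,270:350],(800,600),interpolation=cv2.INTER_CUBIC))
plan((.5023,.1224,.056),12.5)"
```

```text
t 11.45 pos [0.503  0.1232 0.0562] tr [0.0002 0.     0.0011] ang [-0.9472  0.0017 -0.0013] j7 -59.5 F [ 5.2 -2.2  0.9] M [-0.532 -1.072  0.257] w 0.0136
```

View pics/s10c.png

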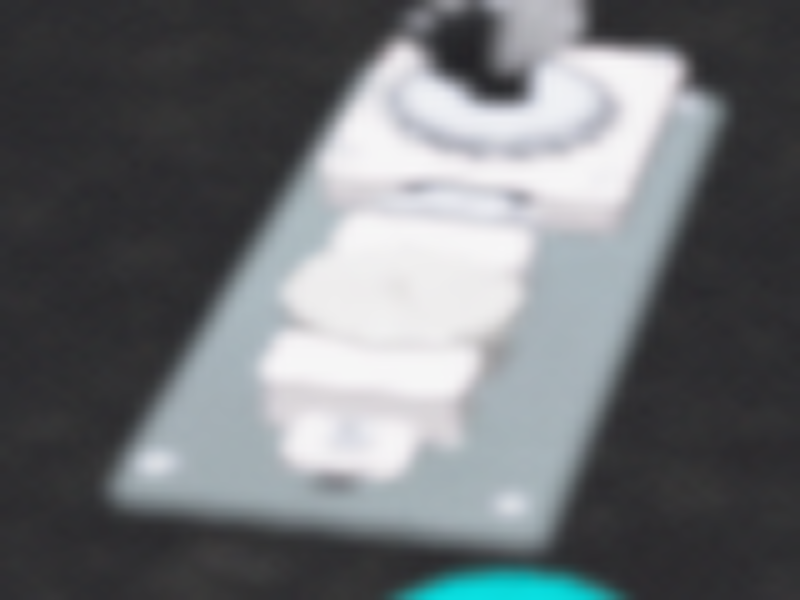

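servo_tool(steps=[{"translation": [0, 0, 0], "angular": [0.05, 0, 0]}, {"translation": [0, 0, 0], "angular": [0.05, 0, 0]}])

```text
t: 11.62
position: [0.503, 0.1231, 0.0562]
ee_rot: [69.5, 89.9, -65.3]
force: [5.7, -1.8, 0.8]
grip_width: 0.0135
```

```bash
python3 -c "
from h import *
plan((.5023,.1224,.056),12.5)"
```

```text
t 11.6167 pos [0.503  0.1231 0.0562] tr [ 0.0002 -0.      0.001 ] ang [-0.999   0.0017 -0.0015] j7 -61.4 F [ 5.7 -1.8  0.8] M [-0.627 -1.101  0.331] w 0.0135
```

servo_tool(steps=[{"translation": [0, 0, 0], "angular": [0.05, 0, 0]}, {"translation": [0, 0, 0], "angular": [0.05, 0, 0]}])

```text
t: 11.78
position: [0.5031, 0.1231, 0.0562]
ee_rot: [73.8, 89.9, -63.8]
force: [4.8, -3.6, 1.0]
grip_width: 0.014
```

```bash
python3 -c "
from h import *
plan((.5023,.1224,.056),12.5)"
```

```text
t 11.7833 pos [0.5031 0.1231 0.0562] tr [ 0.0002 -0.      0.0011] ang [-1.049   0.0017 -0.0016] j7 -63.2 F [ 4.8 -3.6  1. ] M [-0.643 -1.144  0.335] w 0.014
```

servo_tool(steps=[{"translation": [0, 0, 0], "angular": [0.05, 0, 0]}, {"translation": [0, 0, 0], "angular": [0.05, 0, 0]}])

```text
t: 11.95
position: [0.5032, 0.123, 0.0562]
ee_rot: [79.4, 89.9, -61.1]
force: [4.5, -3.0, 0.3]
grip_width: 0.0138
```

```bash
python3 -c "
from h import *
plan((.5023,.1224,.056),12.5)
T=tool();im=vision.capture('wrist'); cv2.imwrite('pics/w11.png',cv2.resize(im[80:320,180:440],None,fx=3,fy=2.4)); np.save('w11T.npy',T)
plan((.5023,.1224,.056),12.5)"
```

```text
t 11.95 pos [0.5032 0.123  0.0562] tr [ 0.0002 -0.0001  0.0011] ang [-1.099   0.0017 -0.0018] j7 -65.1 F [ 4.5 -3.   0.3] M [-0.709 -1.156  0.38 ] w 0.0138
t 12.0 pos [0.5032 0.123  0.0562] tr [ 0.0002 -0.0001  0.0011] ang [-1.0975  0.0017 -0.0019] j7 -65.0 F [ 5.  -3.5  1.2] M [-0.683 -1.102  0.333] w 0.0142
```

View pics/w11.png

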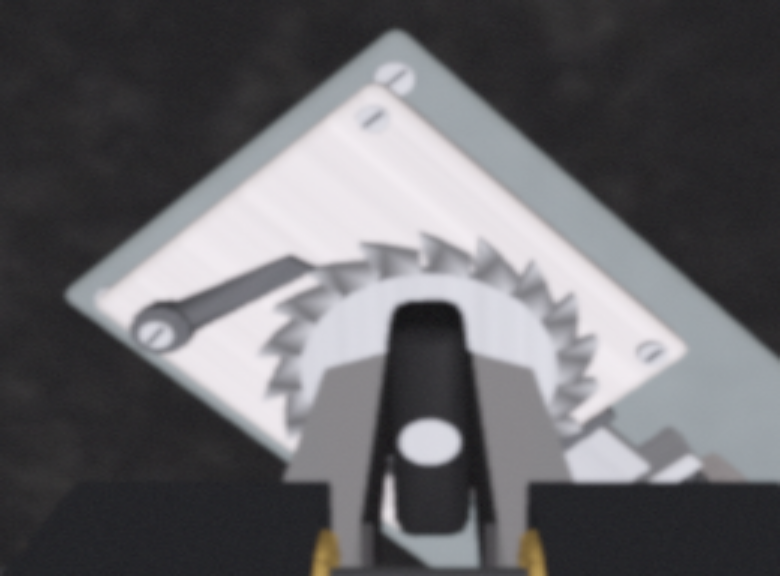

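servo_tool(steps=[{"translation": [0, 0, 0], "angular": [-0.08, 0, 0]}, {"translation": [0, 0, 0], "angular": [-0.16, 0, 0]}, {"translation": [0, 0, 0], "angular": [-0.24, 0, 0]}, {"translation": [0, 0, 0], "angular": [-0.32, 0, 0]}, {"translation": [0, 0, 0], "angular": [-0.38, 0, 0]}, {"translation": [0, 0, 0], "angular": [-0.38, 0, 0]}])

```text
t: 12.5
position: [0.5027, 0.1234, 0.0562]
ee_rot: [32.5, 89.9, -86.1]
force: [4.4, -1.6, 0.4]
grip_width: 0.0137
```

```bash
python3 -c "
from h import *
plan((.5023,.1224,.056),12.5)"
```

```text
t 12.5 pos [0.5027 0.1234 0.0562] tr [0.0002 0.0002 0.0011] ang [-7.165e-01  1.200e-03 -3.000e-04] j7 -50.9 F [ 4.4 -1.6  0.4] M [-0.493 -1.056  0.198] w 0.0137
```

servo_tool(steps=[{"translation": [0, 0, 0], "angular": [0, 0, 0]}, {"translation": [0, 0, 0], "angular": [0, 0, 0]}, {"translation": [0, 0, 0], "angular": [0, 0, 0]}, {"translation": [-0.03, 0, 0], "angular": [0, 0, 0]}, {"translation": [-0.06, 0, 0.02], "angular": [0, 0, 0]}, {"translation": [-0.085, 0.01, 0.05], "angular": [0, 0, 0]}, {"translation": [-0.095, 0.02, 0.085], "angular": [0, 0, 0]}, {"translation": [-0.1, 0.03, 0.12], "angular": [0, 0, 0]}, {"translation": [-0.1, 0.03, 0.15], "angular": [0, 0, 0]}, {"translation": [-0.1, 0.03, 0.165], "angular": [0, 0, 0]}], fingers=0.1)

```text
t: 13.33
position: [0.4457, -0.0387, 0.1565]
ee_rot: [-27.3, 89.7, -146.3]
force: [-0.2, -0.1, 0.2]
grip_width: 0.0419
```

servo_tool(steps=[{"translation": [0, 0, 0], "angular": [0, 0, 0]}, {"translation": [0, 0, 0], "angular": [0, 0, 0]}, {"translation": [0, 0, 0], "angular": [0, 0, 0]}, {"translation": [0, 0, 0], "angular": [0, 0, 0]}])

```text
t: 13.67
position: [0.4492, -0.0337, 0.1562]
ee_rot: [-31.5, 89.9, -150.1]
force: [0.3, -0.6, -0.6]
grip_width: 0.0427
```

```bash
python3 -c "
from h import *
plan((.5023,.1224,.056),-28.6)
T=tool();im=vision.capture('wrist'); cv2.imwrite('pics/w12.png',im); np.save('w12T.npy',T)
cv2.imwrite('pics/t12.png',vision.capture('top'))
"
```

```text
t 13.6667 pos [ 0.4492 -0.0337  0.1562] tr [ 0.1    -0.028  -0.1626] ang [0.     0.0017 0.001 ] j7 -32.8 F [ 0.3 -0.6 -0.6] M [-0.057 -0.04   0.007] w 0.0427
```

View pics/w12.png

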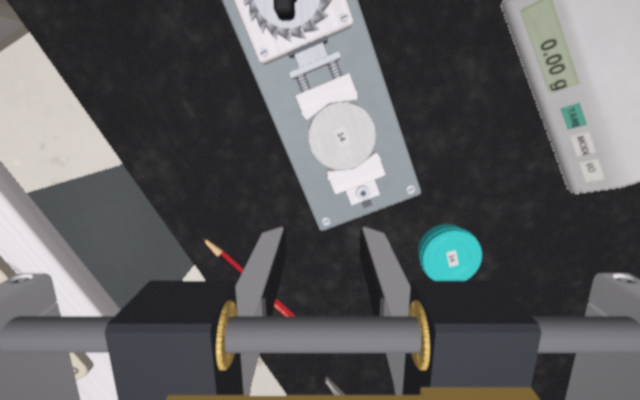

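```bash
cat >> h.py <<'E'
def rect(im,T,z,x0,x1,y0,y1,s):
    src=np.float32([proj('wrist',wd(x,y,z),T) for x,y in[(x0,y0),(x1,y0),(x1,y1),(x0,y1)]])
    W,H=int((x1-x0)*s),int((y1-y0)*s); dst=np.float32([(0,H),(W,H),(W,0),(0,0)])
    return cv2.warpPerspective(im,cv2.getPerspectiveTransform(src,dst),(W,H),flags=cv2.INTER_CUBIC)
E
python3 - <<'E'
from h import *
a=rect(cv2.imread('pics/w5.png'),np.load('w5T.npy'),32,-50,110,-36,36,5)
b=rect(cv2.imread('pics/w12.png'),np.load('w12T.npy'),32,-50,110,-36,36,5)
cv2.imwrite('pics/r12.png',cv2.resize(np.vstack([a,b]),(800,600) if 0 else None,fx=.83,fy=.83))
E
```

```text
(no output)
```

View pics/r12.png

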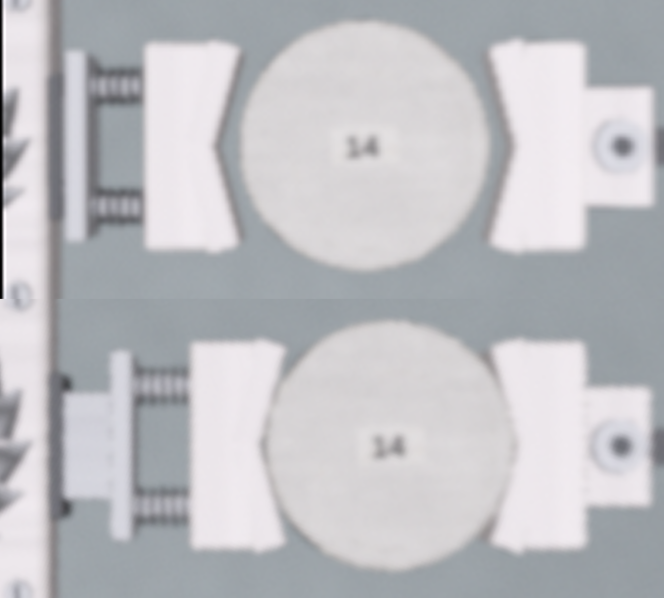

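servo_tool(steps=[{"translation": [0, -0.006, -0.035], "angular": [0, 0, 0]}, {"translation": [0, -0.013, -0.075], "angular": [0, 0, 0]}, {"translation": [0, -0.02, -0.115], "angular": [0, 0, 0]}, {"translation": [0.01, -0.026, -0.15], "angular": [0, 0, 0]}, {"translation": [0.03, -0.028, -0.162], "angular": [0, 0, 0]}, {"translation": [0.055, -0.028, -0.1625], "angular": [0, 0, 0]}, {"translation": [0.055, -0.028, -0.1625], "angular": [0, 0, 0]}, {"translation": [0.055, -0.028, -0.1625], "angular": [0, 0, 0]}, {"translation": [0.055, -0.028, -0.1625], "angular": [0, 0, 0]}])

```text
t: 14.52
position: [0.5025, 0.1202, 0.1016]
ee_rot: [-6.4, 89.9, -125.2]
force: [0.5, -0.4, 0.1]
grip_width: 0.0425
```

```bash
python3 -c "
from h import *
T=tool();im=vision.capture('wrist'); cv2.imwrite('pics/w13.png',im[120:320,200:440].repeat(3,0).repeat(3,1)); np.save('w13T.npy',T)
plan((.5023,.1234,.056),-28)
"
```

```text
t 14.5667 pos [0.5029 0.1201 0.102 ] tr [ 0.046  -0.0021 -0.0027] ang [-0.0138  0.0016 -0.0006] j7 -50.7 F [-0.6  0.2 -0. ] M [-0.033 -0.014 -0.012] w 0.0421
```

View pics/w13.png

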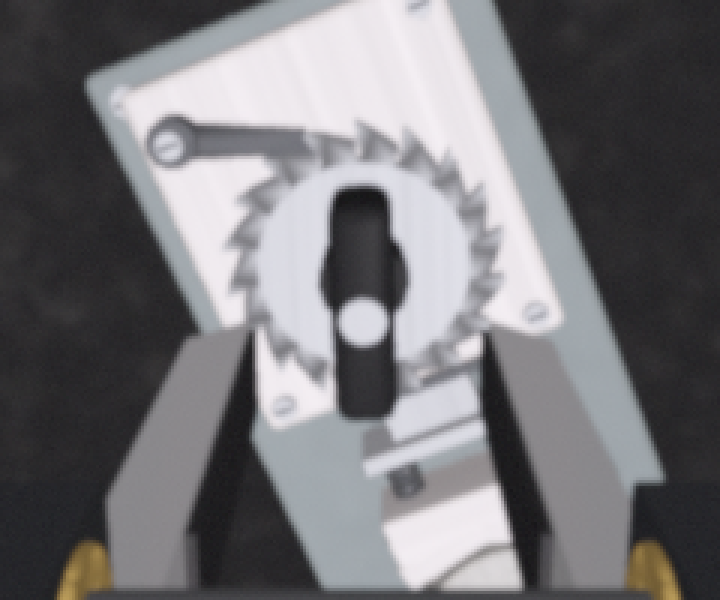

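servo_tool(steps=[{"translation": [0.015, -0.0013, -0.0027], "angular": [-0.012, 0, 0]}, {"translation": [0.03, -0.0013, -0.0027], "angular": [-0.012, 0, 0]}, {"translation": [0.042, -0.0013, -0.0027], "angular": [-0.012, 0, 0]}, {"translation": [0.0458, -0.0013, -0.0027], "angular": [-0.012, 0, 0]}, {"translation": [0.0458, -0.0013, -0.0027], "angular": [-0.012, 0, 0]}, {"translation": [0.0458, -0.0013, -0.0027], "angular": [-0.012, 0, 0]}])

```text
t: 15.07
position: [0.503, 0.1231, 0.0562]
ee_rot: [17.4, 89.9, -100.7]
force: [0.4, 0.7, 0.2]
grip_width: 0.0427
```

servo_tool(steps=[{"translation": [0, 0, 0], "angular": [0, 0, 0]}, {"translation": [0, 0, 0], "angular": [0, 0, 0]}, {"translation": [0, 0, 0], "angular": [0, 0, 0]}, {"translation": [0, 0, 0], "angular": [0, 0, 0]}, {"translation": [0, 0, 0], "angular": [0, 0, 0]}, {"translation": [0, 0, 0], "angular": [0, 0, 0]}], fingers=1)

```text
t: 15.57
position: [0.5027, 0.1233, 0.0555]
ee_rot: [3.1, 89.9, -114.9]
force: [0.4, -1.0, 2.5]
grip_width: 0.0139
```

```bash
python3 -c "
from h import *
plan((.5023,.1234,.056),12.5)"
```

```text
t 15.5667 pos [0.5027 0.1233 0.0555] tr [-0.0005 -0.0004  0.0001] ang [-7.074e-01  2.000e-03  6.000e-04] j7 -51.1 F [ 0.4 -1.   2.5] M [-0.151 -0.153  0.121] w 0.0139
```

servo_tool(steps=[{"translation": [0, 0, 0], "angular": [0.07, 0, 0]}, {"translation": [0, 0, 0], "angular": [0.14, 0, 0]}, {"translation": [0, 0, 0], "angular": [0.21, 0, 0]}, {"translation": [0, 0, 0], "angular": [0.28, 0, 0]}, {"translation": [0, 0, 0], "angular": [0.34, 0, 0]}, {"translation": [0, 0, 0], "angular": [0.39, 0, 0]}, {"translation": [0, 0, 0], "angular": [0.43, 0, 0]}, {"translation": [0, 0, 0], "angular": [0.465, 0, 0]}, {"translation": [0, 0, 0], "angular": [0.465, 0, 0]}])

```text
t: 16.32
position: [0.5032, 0.1229, 0.0555]
ee_rot: [54.5, 89.9, -90.2]
force: [2.4, -3.4, 3.0]
grip_width: 0.0139
```

```bash
python3 -c "
from h import *
plan((.5023,.1234,.056),12.5)
T=tool();im=vision.capture('wrist'); cv2.imwrite('pics/w14.png',cv2.resize(im[80:320,180:440],None,fx=3,fy=2.4)); np.save('w14T.npy',T)
plan((.5023,.1234,.056),12.5)"
```

```text
t 16.3167 pos [0.5032 0.1229 0.0555] tr [-0.0005 -0.0009  0.0005] ang [-1.1733e+00  2.4000e-03 -9.0000e-04] j7 -68.4 F [ 2.4 -3.4  3. ] M [-0.593 -0.4    0.421] w 0.0139
t 16.3667 pos [0.5032 0.1229 0.0555] tr [-0.0005 -0.0009  0.0005] ang [-1.172e+00  2.400e-03 -9.000e-04] j7 -68.3 F [ 2.3 -3.2  3.9] M [-0.673 -0.507  0.415] w 0.0141
```

View pics/w14.png

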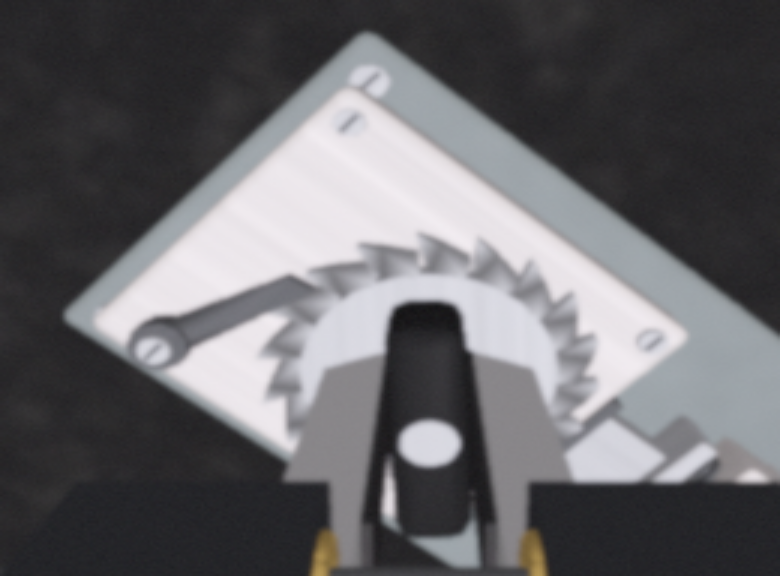

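servo_tool(steps=[{"translation": [0, 0, 0], "angular": [-0.04, 0, 0]}, {"translation": [0, 0, 0], "angular": [-0.08, 0, 0]}, {"translation": [0, 0, 0], "angular": [-0.12, 0, 0]}, {"translation": [0, 0, 0], "angular": [-0.12, 0, 0]}, {"translation": [0, 0, 0], "angular": [-0.12, 0, 0]}])

```text
t: 16.78
position: [0.5031, 0.123, 0.0555]
ee_rot: [39.3, 89.9, -98.6]
force: [2.1, -2.8, 3.5]
grip_width: 0.0137
```

```bash
python3 -c "
from h import *
plan((.5023,.1234,.056),12.5)"
```

```text
t 16.7833 pos [0.5031 0.123  0.0555] tr [-0.0005 -0.0009  0.0004] ang [-1.054e+00  1.800e-03 -3.000e-04] j7 -64.0 F [ 2.1 -2.8  3.5] M [-0.645 -0.622  0.238] w 0.0137
```

servo_tool(steps=[{"translation": [0, 0, 0], "angular": [0, 0, 0]}, {"translation": [0, 0, 0], "angular": [0, 0, 0]}, {"translation": [0, 0, 0], "angular": [0, 0, 0]}, {"translation": [0, 0, 0], "angular": [0, 0, 0]}, {"translation": [-0.03, 0, 0], "angular": [0, 0, 0]}, {"translation": [-0.065, 0, 0], "angular": [0, 0, 0]}, {"translation": [-0.09, 0.0, 0.03], "angular": [-0.1, 0, 0]}, {"translation": [-0.1, 0.02, 0.06], "angular": [-0.2, 0, 0]}, {"translation": [-0.1, 0.045, 0.09], "angular": [-0.3, 0, 0]}, {"translation": [-0.1, 0.07, 0.12], "angular": [-0.4, 0, 0]}], fingers=0.1)

```text
t: 17.62
position: [0.4599, -0.0094, 0.1561]
ee_rot: [-1.2, 89.9, -115.7]
force: [0.3, -0.0, 0.1]
grip_width: 0.0423
```

```bash
python3 -c "
from h import *
plan((.479,-.065,.162),-6.9)"
```

```text
t 17.6167 pos [ 0.4599 -0.0094  0.1561] tr [-0.0058  0.0404  0.0426] ang [-3.072e-01  1.900e-03  3.000e-04] j7 -31.9 F [ 0.3 -0.   0.1] M [-0.008 -0.008  0.084] w 0.0423
```

servo_tool(steps=[{"translation": [-0.002, 0.014, 0.014], "angular": [-0.1, 0, 0]}, {"translation": [-0.004, 0.028, 0.028], "angular": [-0.2, 0, 0]}, {"translation": [-0.006, 0.04, 0.042], "angular": [-0.307, 0, 0]}, {"translation": [-0.006, 0.04, 0.042], "angular": [-0.307, 0, 0]}, {"translation": [-0.006, 0.04, 0.042], "angular": [-0.307, 0, 0]}, {"translation": [-0.006, 0.04, 0.042], "angular": [-0.307, 0, 0]}, {"translation": [-0.006, 0.04, 0.042], "angular": [-0.307, 0, 0]}])

```text
t: 18.2
position: [0.4785, -0.0623, 0.1613]
ee_rot: [-60.9, 89.8, -158.1]
force: [-1.3, -0.1, -0.3]
grip_width: 0.0425
```

```bash
python3 - <<'E'
from h import *
T=tool();im=vision.capture('wrist'); cv2.imwrite('pics/w15.png',im); np.save('w15T.npy',T)
cv2.imwrite('pics/t15.png',cv2.resize(vision.capture('top')[160:240,215:455],(768,256),interpolation=cv2.INTER_CUBIC))
a=rect(cv2.imread('pics/w5.png'),np.load('w5T.npy'),32,-50,110,-36,36,5)
b=rect(im,T,32,-50,110,-36,36,5)
cv2.imwrite('pics/r15.png',cv2.resize(np.vstack([a,b]),None,fx=.83,fy=.83))
plan((.479,-.065,.162),-6.9)
E
```

```text
t 18.3 pos [ 0.4788 -0.0624  0.1614] tr [-0.0006  0.0005  0.0025] ang [-0.0058  0.0017  0.0021] j7 -11.8 F [ 0.4 -0.7 -0.1] M [ 0.001 -0.072  0.049] w 0.0424
```

View pics/r15.png

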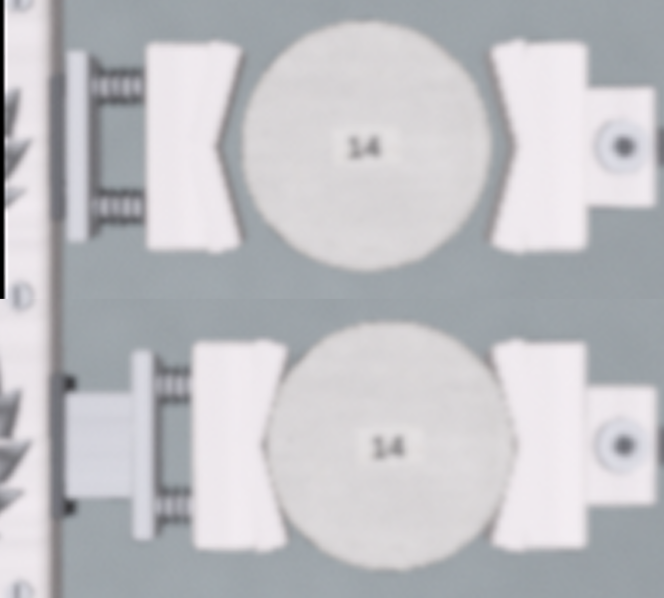

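View pics/w15.png

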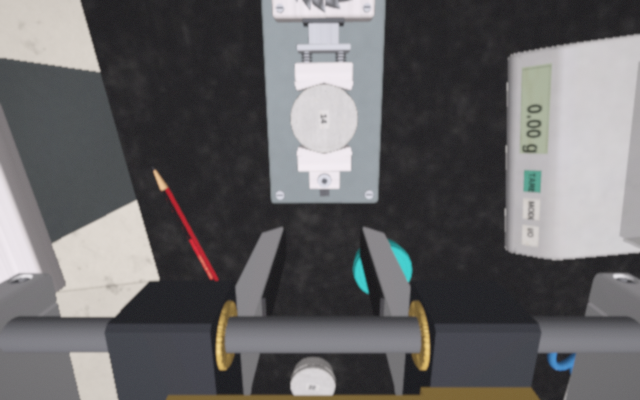

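```bash
python3 - <<'E'
from h import *
from scipy.ndimage import gaussian_filter1d
out=[]
for n in('w5','w12','w15'):
    im=rect(cv2.imread(f'pics/{n}.png'),np.load(f'{n}T.npy'),32,-40,15,-25,27,10)
    out.append(im)
    g=cv2.cvtColor(im,cv2.COLOR_BGR2GRAY).astype(float)
    # rows: y top=27; use y in -8..8 (between springs) 
    for lo,hi in((-9,10),(19,23),(-21,-17)):
        r0,r1=int((27-hi)*10),int((27-lo)*10)
        p=gaussian_filter1d(g[r0:r1].mean(0),4); d=np.gradient(p)
        ex=[(round(-40+i/10,2),round(d[i],1)) for i in range(5,len(d)-5) if abs(d[i])>.8 and abs(d[i])==abs(d[i-5:i+6]).max()]
        print(n,(lo,hi),ex)
cv2.imwrite('pics/r3.png',cv2.resize(np.hstack(out),None,fx=.48,fy=.9))
E
```

```text
w5 (-9, 10) [(-38.4, np.float64(-4.6)), (-34.2, np.float64(4.8)), (-28.9, np.float64(-4.7)), (-25.7, np.float64(2.0)), (-14.8, np.float64(3.5)), (2.8, np.float64(-3.0)), (8.8, np.float64(2.1))]
w5 (19, 23) [(-38.0, np.float64(-3.3)), (-34.1, np.float64(3.9)), (-29.0, np.float64(-4.3)), (-25.5, np.float64(1.4)), (-14.8, np.float64(4.0)), (7.2, np.float64(-3.9)), (9.4, np.float64(0.9))]
w5 (-21, -17) [(-38.0, np.float64(-3.7)), (-34.2, np.float64(3.6)), (-28.9, np.float64(-4.6)), (-25.4, np.float64(1.5)), (-14.7, np.float64(4.0)), (7.0, np.float64(-3.9)), (9.3, np.float64(1.0))]
w12 (-9, 10) [(-38.2, np.float64(-4.6)), (-34.5, np.float64(4.6)), (-18.1, np.float64(-4.0)), (-16.1, np.float64(1.5)), (-3.7, np.float64(3.1)), (13.3, np.float64(-1.8))]
w12 (19, 23) [(-38.0, np.float64(-3.6)), (-35.6, np.float64(1.5)), (-23.1, np.float64(2.2)), (-18.1, np.float64(-3.5)), (-15.9, np.float64(0.8)), (-3.8, np.float64(3.4))]
w12 (-21, -17) [(-37.9, np.float64(-3.9)), (-35.5, np.float64(1.5)), (-23.0, np.float64(2.3)), (-18.0, np.float64(-4.1)), (-15.5, np.float64(1.0)), (-3.9, np.float64(3.8))]
w15 (-9, 10) [(-38.2, np.float64(-4.5)), (-34.3, np.float64(4.5)), (-13.2, np.float64(-4.2)), (-10.8, np.float64(2.0)), (-3.7, np.float64(3.0)), (13.2, np.float64(-1.3))]
w15 (19, 23) [(-38.0, np.float64(-3.4)), (-34.8, np.float64(1.5)), (-18.3, np.float64(2.2)), (-13.3, np.float64(-4.0)), (-10.7, np.float64(1.1)), (-3.8, np.float64(3.7))]
w15 (-21, -17) [(-37.9, np.float64(-3.8)), (-34.9, np.float64(1.6)), (-18.0, np.float64(2.4)), (-13.0, np.float64(-4.1)), (-10.3, np.float64(1.2)), (-3.7, np.float64(3.4))]
```

View pics/r3.png

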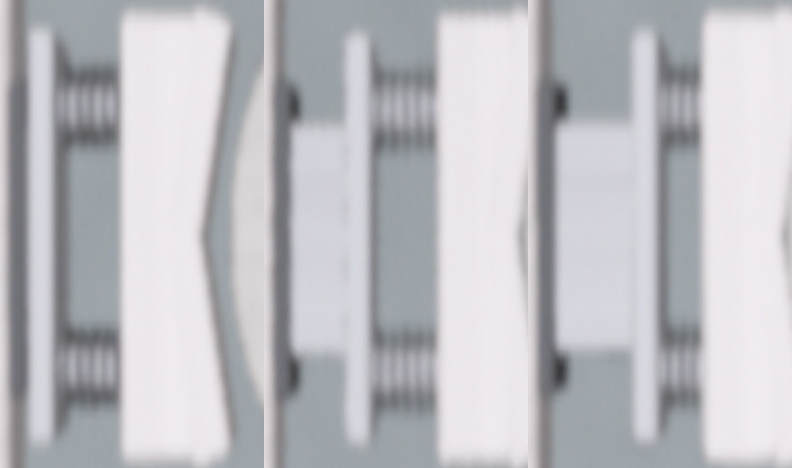

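View pics/t15.png

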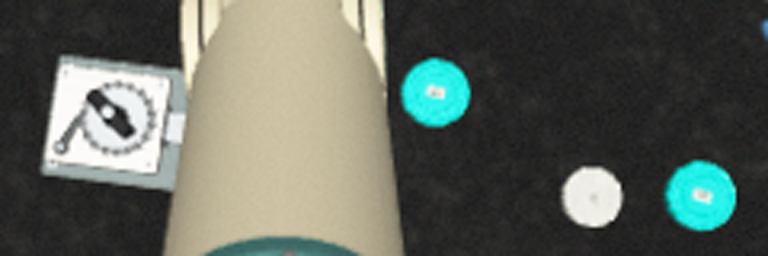

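```bash
python3 -c "
from plant import job
print(job.finish_job())"
```

```text
the job is handed in; nothing more can be done
None
```

I stood the larger white dish (label 14) on the clamp bed, let go of it, and turned the knob clockwise to the 3rd rest, where the jaw grips the dish. I then let go of the knob, backed off and handed the job in at about 18 s; no verdict was reported.

**Last checks**
- **Grip at the 3rd rest:** after I let go, the carriage had moved 15.75 mm (expected 15.7 mm). The jaw spring was compressed about 4.7 mm, which is about 12 N, and the dish sat against the stop.
- **The 2nd rest was loose:** I let the wheel back to the 2nd rest and measured no spring compression there. The jaw was almost touching the dish, so that gap was at most about half a millimetre. One more tooth from the 3rd rest would have reached about 25 N, above the 24 N dent limit.
- **Other dishes:** the smaller dish and both turquoise ones had not moved, and the robot was touching nothing.

**Disagreements**
- **V distance:** my early camera estimate between the two Vs (about 76 mm) put first contact near 1.0 rad, while the jaw travel put it near 0.74 rad. Both give the 3rd rest.
- **Wrist torque:** it was noisy and read about 0.06 N m high, so I relied on the spring compression instead.

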